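# Square a stack of test plates into the plate feeder

### The arm

A 7-joint arm with a two-finger parallel gripper is mounted at the origin on the work surface. World frame = base frame: x ahead of the robot, y to its left, z up, the work surface at z = 0. Lengths are in m, angles in degrees, forces in N, time in s.
With the tool pointing down it reaches from about 0.4 to 0.9 m from the base axis. Payload 5.6 kg.
Tool frame: the origin (TCP) lies midway between the tips of the shut fingers; the grasp point (between the pads) lies 19 mm behind it (robot.tcp_to_grasp is the distance from the TCP to the grasp point, in m); z points along the fingers, y is the line along which they close (so a half turn about z gives the same grasp; the last joint's range is limited). The gripper opens to 92 mm and grips with 3 to 60 N. Pads are 20 mm wide; open, the fingers measure 128 mm over their backs; the gripper's body (75 mm by 189 mm) begins 69 mm behind the grasp point.
Start: joints at [64.515, 26.786, -0.665, 91.828, 0.344, 61.387, -3.226], TCP at [0.254, -0.598, 0.179] pointing down, gripper open.
Joint ranges: [-144.91, 144.91], [-17.63, 115.5], [-89.93, 88.59], [15.96, 139.68], [-74.01, 254.01], [8.47, 105.57], [-167.45, 167.45]. Speed limits (degrees/s): [147.25, 147.25, 180, 180, 180, 180, 180].

### API

Orientations are given as a 3x3 rotation matrix whose columns are the frame's x, y, z axes.
In Python, from cell import robot gives the robot as it stands.
- The arm moves only by the tool carry_out, never from a script. Its argument "motion" is a list of rows, each a list of 7 numbers: the turn, a rotation vector about the world's x, y, z normalised to -1 to 1, where 1 is pi rad, then the shift along the world's x, y, z normalised to -1 to 1, where 1 is 200 mm, then the closure, from 0 (fully open) to 1 (shut). In form: [[ax, ay, az, x, y, z, claw], ...]. A call has 1 to 20 rows; each row is the pose to reach, as a shift and turn from the pose commanded when the call began, turning the shorter way round; what a row does not reach only later rows make up. A row lasts 1/10 s, in which the tool goes at most 50 mm and 8.59 degrees, less where a joint would pass 70% of its speed; a pose out of reach is approached as far as the arm can. A call with a number of a shift or a turn outside -1 to 1 is refused whole. A call with a gripper value outside its range is refused whole. The fingers move at their own pace and stop on an object; "grip_force" is the grip in N (left out, the last holds). Time passes only in rows, so rows that repeat a pose let the fingers close. It gives the time, the measured TCP pose, the force, the opening and the grip force at its end, in the units of the state.
- robot.get_obs(): the state, without advancing time (a new reading comes with each control period).
- robot.camera(name): name is "scene" or "top" or "wrist"; returns the picture (420x560x3 uint8, red, green, blue); there is no depth.
- robot.camera_info(name): a dict with "fx", "fy", "cx", "cy" (pixels), "position" and "attitude" of the camera in the world. Camera axes: x right, y up, looking along -z (the intrinsics and any distortion apply to the point x, -y, -z); pixel columns grow to the right and rows downward; lengths in m; the calibration is good to about 2 mm. A picture is of the moment at which its call begins: read the wrist's pose just before it. camera_info takes no time and is no camera call; for the wrist camera it gives the pose at the moment of the call.
- robot.sign_off(): hands the job in; it is judged then, once.
The state is a dict: "time_s": time; "joints": joint angles; "qvel": joint speeds; "joint_torque": joint torques, N m; "tcp_pos": TCP position; "tcp_rot": TCP orientation; "ft_force": force on the tool from outside, world axes, zero at the start; "ft_torque": the same for the moment, N m; "opening": finger opening in m; "finger_force": force on a finger pad.
Only numpy, scipy, OpenCV 4.12 (cv2) and the standard library are available. Lean on these libraries where they do the work, as an engineer would, in place of code of your own. Each camera call takes 0.05 s, during which the arm holds its last target. There are 200 camera calls.

### The job

Load the plate feeder: push the test plate lying askew on its deck fully home into the corner of the two fences, stack the other test plate on it and the plain cover plate on top, so that all three lie flat and flush against both fences; set the plates down, do not drop them. Every plate's notched corner must be at the open corner of the stack, diagonally opposite the fence corner. Do not knock over or shift the vials, racks and other things standing about.

Things in the scene. Friction and masses are not known exactly. Their poses are not given: they have to be found in the camera images.
- feeder: Fixed low plate feeder, 200 x 200 mm: level metal deck (x -101 to 93, y -55 to 85 mm), top 30 mm above the bench, with two upright steel fences, 48 mm high above the deck, 4 mm thick: the back fence at its +x side (y -45 to 47 mm), the side fence at its -y side (x -64 to 80 mm), with a white housing behind it, 36 mm above the deck. The -x and +y sides are open. Origin on the bench; z up.
- fence_corner (a point): Point on the deck's top where the inner faces of the two fences meet: (80, -45, 30) mm in the feeder's frame, same axes. A plate that is home lies towards -x and +y from it, its long sides along the feeder's x. The finger on the fence side needs room there, so a plate cannot be let go flush with the side fence: set it down off the fence, then push it.
- lower_plate: White plastic test plate with two rows of six round wells, 130 x 68 x 12 mm, about 90 g, loose, lying askew on the feeder's deck off both fences, within 0.3 rad of its final direction. Origin: centre of its underside; x along its length, y across, z up. The corner at (-x, +y) has a 12 x 12 mm square notch. It slides easily on the deck when its edge is pushed.
- upper_plate: A second test plate exactly like the one on the feeder, 130 x 68 x 12 mm, about 90 g, loose and flat on the bench, turned by up to 2 rad either way. Flat underside: plates do not interlock and slide on one another. Origin: centre of its underside; x along its length, y across, z up. The corner at (-x, +y) has a 12 x 12 mm square notch. 
- cover_plate: White plastic cover plate: plain, smooth, without wells, 130 x 68 x 8 mm, about 70 g, loose and flat on the bench, turned by up to 2 rad either way. It does not interlock either. Origin: centre of its underside; x along its length, y across, z up. The corner at (-x, +y) has a 12 x 12 mm square notch. 
- lower_plate_corner (a point): Point of the underside at the plate's (+x, -y) corner, 65 mm and -34 mm from its origin: the corner diagonally across from the notch, which belongs in the corner of the fences.
- upper_plate_corner (a point): Point of the underside at the plate's (+x, -y) corner, 65 mm and -34 mm from its origin: the corner diagonally across from the notch, which belongs in the corner of the fences.
- cover_plate_corner (a point): Point of the underside at the plate's (+x, -y) corner, 65 mm and -34 mm from its origin: the corner diagonally across from the notch, which belongs in the corner of the fences.
- vial_1: Bystander: small grey reagent vial with a white cap, 28 mm diameter, 50 mm tall, loose, 60 g; origin at the centre of its underside; it stands about 8 to 14 mm off the +y long side of upper_plate, anywhere along it.
- vial_2: Bystander: small grey reagent vial with a white cap, 28 mm diameter, 50 mm tall, loose, 60 g; origin at the centre of its underside; it stands about 8 to 14 mm off the -y long side of cover_plate, anywhere along it.
- vial_3: Bystander: small grey reagent vial with a white cap, 28 mm diameter, 50 mm tall, loose, 60 g; origin at the centre of its underside; it stands off the +x end of cover_plate.
- tube_rack: Bystander: white sample rack, 28 mm in x, 120 mm in y, with five yellow-capped tubes, 97 mm tall in all; loose; origin at the centre of its underside.
- tube_tray: Bystander: white tray 100 x 140 x 22 mm with yellow caps standing on it up to 40 mm; loose; origin at the centre of its underside.
- pump_bottle: Bystander: white pump bottle, 72 mm diameter, 193 mm tall; loose; origin at the centre of its underside.
- tip_box: Bystander: blue box of pipette tips, 85 x 125 x 48 mm; loose; origin at the centre of its underside.
- beaker: Bystander: grey plastic beaker, 66 mm diameter, 70 mm tall; loose; origin at the centre of its underside.
Things that resemble listed ones, but are neither listed nor needed, are in the scene too. What is shaped like the lower_plate but red or turquoise is not meant. Leave any turquoise look-alike of the cover_plate alone.

How it is judged:
By the outcome, as a careful person would: the job done as asked, in the order asked, and still so for the second after the job is handed in, with the robot touching nothing.
It also fails if it takes over 72 s, if anything falls off the work surface, if the arm or the gripper's body presses on something with over 40 N, if the wrist force passes 120 N, or if a joint passes its speed limit or range.

## Working session

There is one attempt and no reset: what is moved stays moved. The work goes in short steps, Python scripts to look and compute and a tool call to move; the robot and the scene stay as the last step left them, time stands still between calls to the robot, and variables do not carry over. Pictures are saved under pics/ and viewed, at most 10 in all, crops included, and the job is handed in when it is done.

Besides the shell and the picture viewer there is one more tool, called after ">>>" by a JSON object that holds its "name" and its "arguments", one argument or row to a line. carry_out: Moves the arm, as the interface text tells. Scaled input: -1 to 1 covers 200 mm each way for a shift and pi rad each way for a turn. Its arguments: {"type":"object","properties":{"motion":{"type":"array","items":{"type":"array","items":{"type":"number","minimum":-1,"maximum":1}}},"grip_force":{"type":"number"}},"required":["motion"]}

```bash
ls; mkdir -p pics
python3 - <<'E'
from cell import robot
import cv2
for n in("top","scene"):
    im=robot.camera(n); cv2.imwrite(f"pics/{n}0.png",im[:,:,::-1]); print(n,robot.camera_info(n))
o=robot.get_obs(); print(o["tcp_pos"],o["tcp_rot"],o["time_s"]); print(robot.camera_info("wrist"), robot.tcp_to_grasp)
E
```

```text
pics
top {'fx': 520.2841730750168, 'fy': 520.2841730750168, 'cx': 276.01335980002045, 'cy': 210.91044686063213, 'position': array([0.33619214, 0.01522909, 1.80865524]), 'attitude': array([[-0.00947161,  0.99293789, -0.11825661],
       [-0.99994577, -0.00991705, -0.00317878],
       [-0.00432909,  0.11822009,  0.99297798]])}
scene {'fx': 540.4270132299567, 'fy': 540.4270132299567, 'cx': 277.9701405578566, 'cy': 211.07607485592615, 'position': array([ 1.49297935, -0.36182427,  1.21239402]), 'attitude': array([[ 0.3413147 , -0.70733013,  0.6190221 ],
       [ 0.93986979,  0.2482702 , -0.23453505],
       [ 0.01220896,  0.66185044,  0.74953649]])}
[ 0.25389537 -0.59776633  0.17804632] [[ 9.20384753e-01  3.91013231e-01 -7.48387279e-04]
 [ 3.91013914e-01 -9.20383771e-01  1.35362705e-03]
 [-1.59517420e-04 -1.53848754e-03 -9.99998804e-01]] 0.1
{'fx': 357.2084760956748, 'fy': 357.2084760956748, 'cx': 279.53931698874555, 'cy': 216.03232071430494, 'position': array([ 0.31492716, -0.57376467,  0.38354478]), 'attitude': array([[ 0.39064761,  0.89419668,  0.21864753],
       [-0.92053921,  0.37983327,  0.0912921 ],
       [-0.00141652, -0.23693666,  0.97152407]])} 0.0187
```

View pics/top0.png

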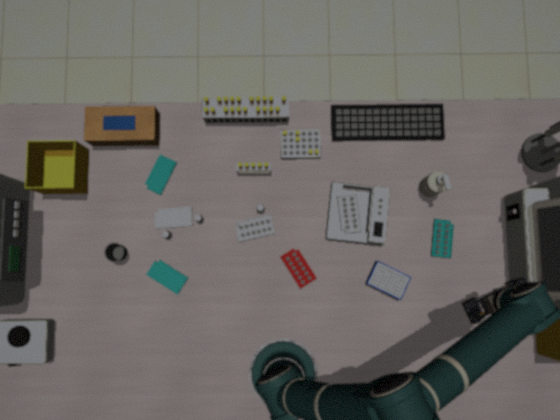

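View pics/scene0.png

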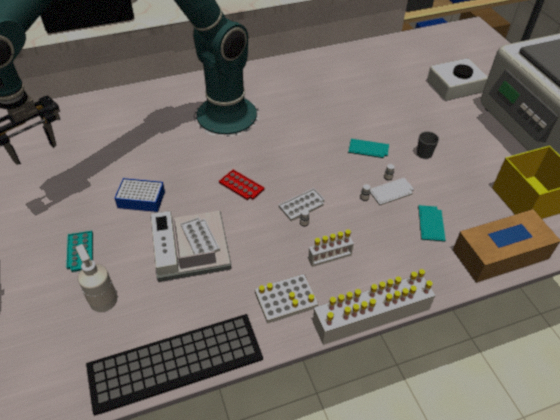

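Candidates in the top view are these:
- **Upper plate:** white welled (255,229). The turquoise (441,238) and red (298,268) look-alikes are not it.
- **Cover plate:** white plain (174,217). The turquoise (161,174) and (167,277) look-alikes are not it.
- **Lower plate:** white welled on the feeder at (348,212). The tip box (388,280) and tray (300,144) could be confused with it.

The feeder housing is on the image's right (-y). I'll measure these roughly first.

```bash
cat > h.py <<'E'
import numpy as np, cv2
from cell import robot
def ray(ci,u,v):
    d=np.array([(u-ci["cx"])/ci["fx"],-(v-ci["cy"])/ci["fy"],-1.]); return np.array(ci["position"]),np.array(ci["attitude"])@d
def plane(ci,px,z):
    out=[]
    for u,v in np.reshape(px,(-1,2)):
        p,d=ray(ci,u,v); out.append((p+d*(z-p[2])/d[2])[:2])
    return np.array(out)
def proj(ci,P):
    c=np.array(ci["attitude"]).T@(np.asarray(P,float)-ci["position"]); return np.array([ci["cx"]+ci["fx"]*c[0]/-c[2],ci["cy"]-ci["fy"]*c[1]/-c[2]])
def tri(c1,p1,c2,p2):
    a,d=ray(c1,*p1); b,e=ray(c2,*p2); A=np.stack([d,-e],1); s=np.linalg.lstsq(A,b-a,rcond=None)[0]
    return (a+d*s[0]+b+e*s[1])/2
def shot(name,file=None):
    ci=robot.camera_info(name); im=robot.camera(name)[:,:,::-1].copy()
    if file: cv2.imwrite("pics/"+file,im)
    return ci,im
E
python3 - <<'E'
from h import *
np.set_printoptions(precision=4,suppress=True)
top,sc=robot.camera_info("top"),robot.camera_info("scene")
for n,u,v,z,su in [("upper",255,229,.012,(301,205)),("cover",174,217,.008,(392,191)),("lower",348,212,.042,(200,238)),("v1",261,209,.05,(305,213)),("v2",167,235,.05,(389,168)),("v3",198,217,.05,(365,187)),
 ("fboxTL",331,182,.05,(172,214)),("red",298,268,.012,(241,184)),("beaker",116,252,.06,(427,143)),("tip",388,280,.048,(140,192)),("bottle",437,182,.15,(90,260)),("turq",167,277,.01,(369,148))]:
    print(n,plane(top,(u,v),z),tri(top,(u,v),sc,su))
im=cv2.imread("pics/top0.png")
h=cv2.cvtColor(im,cv2.COLOR_BGR2HSV)
m=((h[...,1]<30)&(h[...,2]>120)).astype(np.uint8)*255
for c in cv2.findContours(m,0,2)[0]:
    if cv2.contourArea(c)>150: print(cv2.minAreaRect(c))
c=cv2.resize(im[160:260,140:400],None,fx=3,fy=3,interpolation=cv2.INTER_CUBIC); cv2.imwrite("pics/crop1.png",c)
E
```

```text
upper [[0.4878 0.0944]] [ 0.4888  0.0941 -0.0039]
cover [[0.5328 0.3765]] [0.5335 0.3777 0.0034]
lower [[ 0.5404 -0.225 ]] [ 0.5409 -0.229   0.0318]
v1 [[0.5527 0.0719]] [0.5551 0.0746 0.0378]
v2 [[0.4671 0.391 ]] [0.4684 0.3945 0.0374]
v3 [[0.5274 0.2864]] [0.5268 0.2848 0.0469]
fboxTL [[ 0.6435 -0.1684]] [ 0.605  -0.2248  0.2107]
red [[ 0.3521 -0.0526]] [ 0.3519 -0.0536  0.0048]
beaker [[0.4109 0.5594]] [0.4113 0.5637 0.0447]
tip [[ 0.3089 -0.3523]] [ 0.3086 -0.3561  0.0309]
bottle [[ 0.6225 -0.4999]] [ 0.6207 -0.5046  0.156 ]
turq [[0.3257 0.3973]] [ 0.3261  0.401  -0.0016]
((139.73751831054688, 404.12542724609375), (25.552478790283203, 53.23710250854492), 88.09085083007812)
((22.5, 342.0), (40.0, 45.0), 90.0)
((536.0487670898438, 196.9390411376953), (16.0125732421875, 22.859329223632812), 83.6598129272461)
((474.7558288574219, 212.362548828125), (58.84519958496094, 78.74809265136719), 13.736268043518066)
((440.5, 178.5), (21.0, 23.0), 90.0)
((468.73529052734375, 144.94119262695312), (48.53409957885742, 57.79502868652344), 30.963762283325195)
((234.63194274902344, 273.1775207519531), (410.0609436035156, 293.868896484375), 5.469095230102539)
((32.5, 81.0), (44.0, 65.0), 90.0)
((98.0, 81.5), (47.0, 64.0), 90.0)
((543.5, 75.5), (43.0, 31.0), 90.0)
((494.2756042480469, 80.31950378417969), (52.56808853149414, 63.00049591064453), 88.21009063720703)
((540.494140625, 39.4141845703125), (31.384662628173828, 30.731948852539062), 67.61986541748047)
((492.0, 26.0), (52.0, 64.0), 90.0)
((264.5, 78.5), (157.0, 393.0), 90.0)
((35.0, 28.5), (57.0, 64.0), 90.0)
```

View pics/crop1.png

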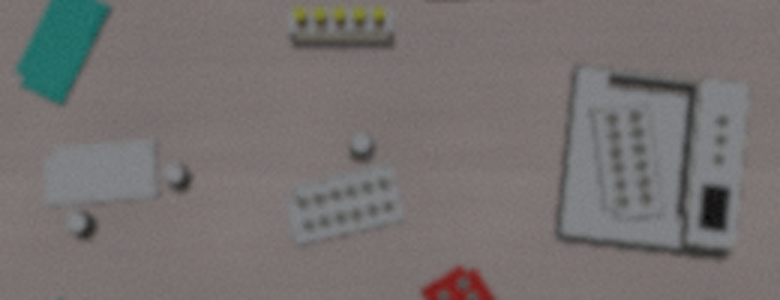

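The crop confirms the choices. The white plain cover is at crop (100,172), with vials at (80,222) on its -y side and (177,176) at its +x end. The welled upper plate is at (347,205) with a vial at (360,145) on its +y side, and the lower plate at (628,160) lies on the feeder. Next I'll go over the feeder.

>>> {"name": "carry_out", "arguments": {
  "motion": [
    [0,0,-0.078,0.69,0.945,0.1,0],
    [0,0,-0.078,0.69,0.945,0.1,0],
    [0,0,-0.078,0.69,0.945,0.1,0],
    [0,0,-0.078,0.69,0.945,0.1,0],
    [0,0,-0.078,0.69,0.945,0.1,0]
  ]
}}

```text
time_s: 0.6
tcp_pos: [0.3943, -0.4057, 0.199]
tcp_rot: [[0.987, 0.159, 0.0], [0.159, -0.987, 0.001], [0.001, -0.001, -1.0]]
ft_force: [0.8, 0.2, 0.5]
opening: 0.0918
finger_force: 0.0
```

>>> {"name": "carry_out", "arguments": {
  "motion": [
    [0,0,-0.078,0.69,0.945,0.1,0],
    [0,0,-0.078,0.69,0.945,0.1,0],
    [0,0,-0.078,0.69,0.945,0.1,0],
    [0,0,-0.078,0.69,0.945,0.1,0],
    [0,0,-0.078,0.69,0.945,0.1,0],
    [0,0,-0.078,0.69,0.945,0.1,0]
  ]
}}

```text
time_s: 1.2
tcp_pos: [0.5336, -0.2135, 0.219]
tcp_rot: [[0.997, -0.078, 0.002], [-0.078, -0.997, 0.003], [0.002, -0.003, -1.0]]
ft_force: [0.1, -0.4, -0.2]
opening: 0.0924
finger_force: 0.0
```

Run:
```python
from h import *
shot("wrist","w1.png"); print(robot.get_obs()["tcp_pos"])
```

```text
[ 0.53148067 -0.21713012  0.21864047]
```

View pics/w1.png

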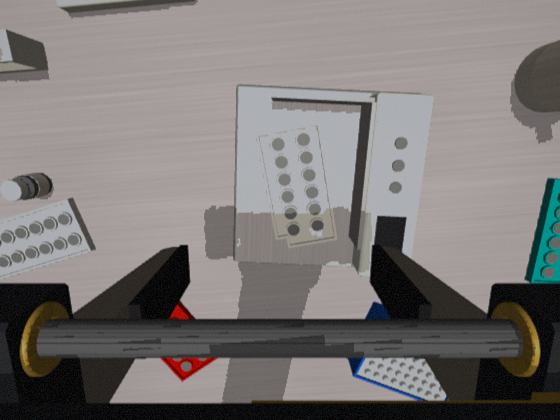

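The wrist view shows the feeder with the back fence at the top (272-372, 100) and the side fence at about x=360. The lower plate's corners are near (259,137), (320,126) and (336,238), with the notch near (280,243). Next I'll zoom in to take edges.

Run:
```python
from h import *
import pickle
im=cv2.imread("pics/w1.png"); c=im[75:275,225:445]
l=cv2.cvtColor(c,cv2.COLOR_BGR2LAB); l[...,0]=cv2.createCLAHE(4,(4,4)).apply(l[...,0]); c=cv2.cvtColor(l,cv2.COLOR_LAB2BGR)
cv2.imwrite("pics/crop2.png",cv2.resize(c,None,fx=3,fy=3,interpolation=cv2.INTER_CUBIC))
ci=robot.camera_info("wrist"); pickle.dump(ci,open("ci1.pkl","wb")); print(ci)
```

```text
{'fx': 357.2084760956748, 'fy': 357.2084760956748, 'cx': 279.53931698874555, 'cy': 216.03232071430494, 'position': array([ 0.59742756, -0.22430844,  0.42413194]), 'attitude': array([[-8.27203110e-02,  9.68229369e-01,  2.35985674e-01],
       [-9.96572608e-01, -8.02198741e-02, -2.01942683e-02],
       [-6.21942583e-04, -2.36847335e-01,  9.71546681e-01]])}
```

View pics/crop2.png

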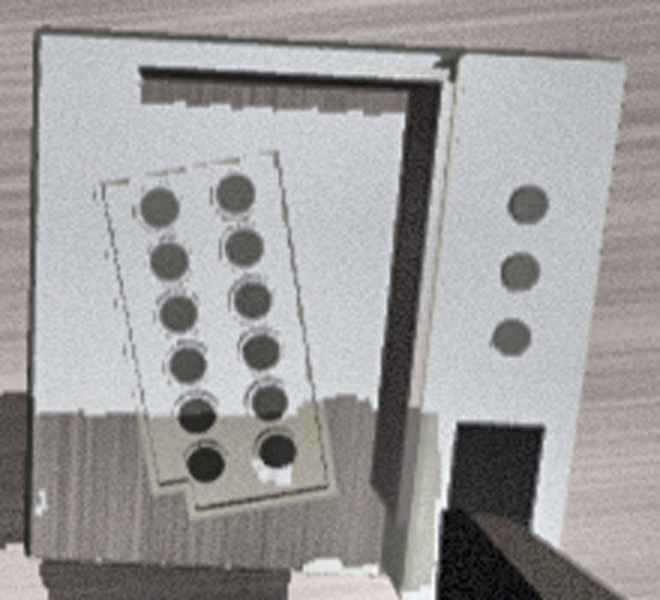

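The crop shows the deck's left edge running (38,33)-(28,553) and the fence corner base at about (410,85). The plate corners are (103,183), (275,152), (330,487) and the notch (190,485).

Run:
```python
from h import *
import pickle
np.set_printoptions(precision=4,suppress=True)
ci,im=shot("wrist","w1b.png"); print(robot.get_obs()["tcp_pos"],ci["position"])
a=cv2.imread("pics/w1.png",0).astype(np.float32); b=cv2.cvtColor(im,cv2.COLOR_BGR2GRAY).astype(np.float32)
print(cv2.phaseCorrelate(a[80:240],b[80:240]))
q=lambda l:np.array(l)/3.+[225,75]
dk=q([(38,33),(28,553),(410,85),(375,485),(140,79)])
P=plane(ci,dk,.03); print("deck TL,BL,corner,sidefence end,backfence end",P)
d=P[0]-P[1]; print("yaw left edge",np.degrees(np.arctan2(d[1],d[0])),np.linalg.norm(d))
d=P[2]-P[3]; print("yaw side",np.degrees(np.arctan2(d[1],d[0])),np.linalg.norm(d)); d=P[4]-P[2];print("yaw back",np.degrees(np.arctan2(-d[0],d[1])),np.linalg.norm(d))
T=plane(ci,q([(103,183),(275,152),(330,487),(197,508)]),.042); print("plate",T)
for i,j in((1,2),(0,1)):
    d=T[i]-T[j]; print(np.degrees(np.arctan2(d[1],d[0])),np.linalg.norm(d))
```

```text
[ 0.5301 -0.2196  0.2184] [ 0.5974 -0.2243  0.4241]
((-3.912998011380978, -1.0501021825878922), 0.639369799527857)
deck TL,BL,corner,sidefence end,backfence end [[ 0.6444 -0.1841]
 [ 0.4541 -0.1591]
 [ 0.6164 -0.3125]
 [ 0.4706 -0.295 ]
 [ 0.6263 -0.2181]]
yaw left edge -7.499255828843776 0.19200542905229617
yaw side -6.869027879303672 0.1468763526382219
yaw back -5.962826840514392 0.09491050719195475
plate [[ 0.5921 -0.2025]
 [ 0.5976 -0.2627]
 [ 0.4751 -0.2761]
 [ 0.471  -0.2261]]
6.2312833121454 0.12320613369179181
95.20882385357766 0.06051204023260286
```

>>> {"name": "carry_out", "arguments": {
  "motion": [
    [0,0,0,0,0.3,-0.25,0.78],
    [0,0,0,0,0.3,-0.25,0.78],
    [0,0,0,0,0.3,-0.25,0.78],
    [0,0,0,0,0.3,-0.25,0.78],
    [0,0,0,0,0.3,-0.25,0.78],
    [0,0,0,0,0.3,-0.25,0.78],
    [0,0,0,0,0.3,-0.25,0.78]
  ]
}}

```text
time_s: 2.0
tcp_pos: [0.5304, -0.1616, 0.1696]
tcp_rot: [[0.996, -0.09, 0.001], [-0.09, -0.996, -0.001], [0.001, 0.001, -1.0]]
ft_force: [0.5, 0.2, -0.9]
opening: 0.0379
finger_force: 0.0
```

```bash
cat >> h.py <<'E'
def edge(im,a,b,r=6,n=40):
    """refine a rough straight edge a-b: strongest gradient across it, robust line fit; returns refined end points"""
    g=cv2.GaussianBlur(cv2.cvtColor(im,cv2.COLOR_BGR2GRAY) if im.ndim==3 else im,(0,0),1).astype(np.float32)
    a,b=np.float32(a),np.float32(b); t=(b-a)/np.linalg.norm(b-a); nn=np.float32([-t[1],t[0]])
    s=np.arange(-r,r+.01,.25,dtype=np.float32); base=a+(b-a)*np.linspace(.05,.95,n,dtype=np.float32)[:,None]
    P=base[:,None]+s[None,:,None]*nn; v=cv2.remap(g,P[...,0],P[...,1],cv2.INTER_LINEAR)
    k=np.abs(np.gradient(v,axis=1)).argmax(1); Q=P[np.arange(n),k]
    vx,vy,x0,y0=cv2.fitLine(Q,cv2.DIST_WELSCH,0,.01,.01).ravel(); o,d=np.float32([x0,y0]),np.float32([vx,vy])
    return np.array([o+d*((p-o)@d) for p in(a,b)])
def cross(l,m):
    (a,b),(c,d)=l,m; k=np.linalg.solve(np.stack([b-a,c-d],1),c-a); return a+k[0]*(b-a)
E
python3 - <<'E'
from h import *
np.set_printoptions(precision=4,suppress=True)
ci,im=shot("wrist","w2.png"); 
ci,im=shot("wrist","w2.png"); print(robot.get_obs()["tcp_pos"],robot.get_obs()["opening"],ci)
import pickle; pickle.dump(ci,open("ci2.pkl","wb"))
c=im[20:300]
cv2.imwrite("pics/crop3.png",cv2.resize(c[:,180:480],None,fx=2.1,fy=2.1,interpolation=cv2.INTER_CUBIC))
E
```

```text
[ 0.5303 -0.1609  0.1693] 0.030186482213662068 {'fx': 357.2084760956748, 'fy': 357.2084760956748, 'cx': 279.53931698874555, 'cy': 216.03232071430494, 'position': array([ 0.596 , -0.1686,  0.375 ]), 'attitude': array([[-0.09  ,  0.9678,  0.2349],
       [-0.9959, -0.0877, -0.0205],
       [ 0.0008, -0.2358,  0.9718]])}
```

View pics/crop3.png

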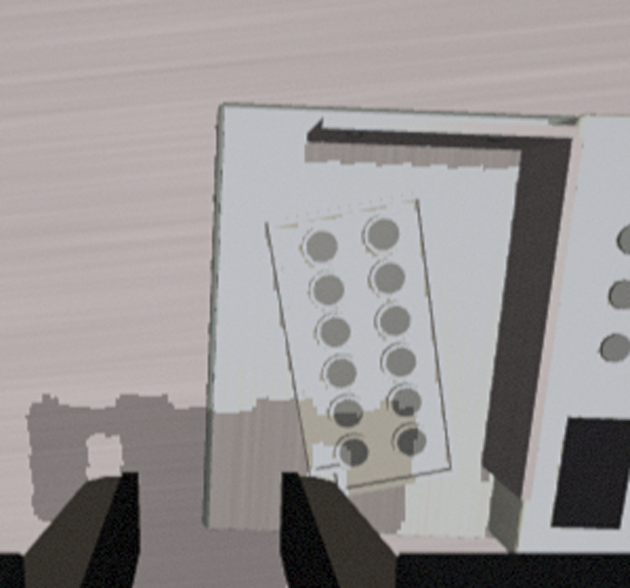

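In this second view the plate's rim corners are at crop (267,226), (416,200) and (450,468). The fence-foot lines are (520,150)-(485,480) and (307,143)-(520,150). The deck's left edge is (222,105)-(208,527).

Run:
```python
from h import *
import pickle
np.set_printoptions(precision=4,suppress=True)
c1,c2=pickle.load(open("ci1.pkl","rb")),pickle.load(open("ci2.pkl","rb"))
i1,i2=cv2.imread("pics/w1b.png"),cv2.imread("pics/w2.png")
q1=lambda l:np.array(l)/3.+[225-3.9,75-1.05]; q2=lambda l:np.array(l)/2.1+[180,20]
R=[]
for ci,im,q,e in((c1,i1,q1,dict(left=[(37,60),(30,500)],side=[(409,95),(378,460)],top=[(140,79),(400,85)],pt=[(110,182),(270,153)],pr=[(277,160),(328,470)],pl=[(104,195),(155,475)],pb=[(205,507),(320,490)],ot=[(50,36),(420,55)])),
 (c2,i2,q2,dict(left=[(221,120),(209,500)],side=[(519,165),(487,460)],top=[(315,142),(510,150)],pt=[(275,224),(410,201)],pr=[(417,205),(448,460)],pl=[(269,235),(303,440)],pb=[(352,487),(445,469)],ot=[(230,105),(540,120)]))):
    L={k:edge(im,*q(v),r=4) for k,v in e.items()}
    for k in("left","side","top","ot"):
        P=plane(ci,L[k],.03); d=P[0]-P[1]; print(k,P.ravel(),np.degrees(np.arctan2(d[1],d[0]))%180)
    for k in("pt","pr","pl","pb"):
        P=plane(ci,L[k],.042); d=P[0]-P[1]; print(k,P.ravel(),np.degrees(np.arctan2(d[1],d[0]))%180)
    X=[cross(L[a],L[b]) for a,b in(("pt","pl"),("pt","pr"),("pb","pr"),("left","ot"),("side","top"))]; R.append(X)
    print("corner",plane(ci,X[4],.03),"deckTL",plane(ci,X[3],.03),"plate",plane(ci,X[:3],.042))
for a,b in zip(*R): print(tri(c1,a,c2,b))
```

```text
left [ 0.6369 -0.1792  0.4772 -0.1582] 172.53267993327785
side [ 0.6147 -0.3068  0.4825 -0.29  ] 172.76111411652323
top [ 0.6295 -0.2143  0.6227 -0.3051] 85.68982432428389
ot [ 0.6464 -0.1845  0.63   -0.3125] 82.71252780310148
pt [ 0.5934 -0.201   0.5943 -0.2572] 90.88662656230079
pr [ 0.5961 -0.2584  0.4835 -0.2733] 7.569292620597384
pl [ 0.5895 -0.2003  0.4865 -0.2049] 2.5585254480317428
pb [ 0.4753 -0.2246  0.4799 -0.2675] 96.10468582891087
corner [[ 0.6225 -0.3078]] deckTL [[ 0.6469 -0.1805]] plate [[ 0.5934 -0.2001]
 [ 0.5943 -0.2586]
 [ 0.4806 -0.2737]]
left [ 0.6417 -0.1752  0.4686 -0.157 ] 173.99389515863243
side [ 0.6113 -0.3063  0.4774 -0.2894] 172.80053926493807
top [ 0.6293 -0.2182  0.6182 -0.3028] 82.57901096414611
ot [ 0.6465 -0.1825  0.6297 -0.3156] 82.80953093108431
pt [ 0.593  -0.1978  0.5993 -0.2557] 96.20437843361262
pr [ 0.5982 -0.2595  0.4825 -0.2704] 5.3510963924083805
pl [ 0.5915 -0.1951  0.4983 -0.2042] 5.614416274125704
pb [ 0.4752 -0.2248  0.479  -0.2684] 94.87055319076576
corner [[ 0.6177 -0.3071]] deckTL [[ 0.6473 -0.1758]] plate [[ 0.5927 -0.1949]
 [ 0.5997 -0.2594]
 [ 0.4791 -0.2707]]
[ 0.5926 -0.1978  0.0055]
[ 0.597  -0.2577  0.0494]
[ 0.4749 -0.2754  0.027 ]
[ 0.6517 -0.1766 -0.0037]
[ 0.6203 -0.3084  0.027 ]
```

Feeder yaw is about -7.2°, with the fence corner at (0.618,-0.307). The plate's yaw is +5.5° with its centre at (0.536,-0.233). I'll push it along +x with two fingertips.

>>> {"name": "carry_out", "arguments": {
  "motion": [
    [0,0,-0.011,-0.457,-0.436,0,0.78],
    [0,0,-0.011,-0.457,-0.436,0,0.78],
    [0,0,-0.011,-0.457,-0.436,0,0.78],
    [0,0,-0.011,-0.457,-0.436,-0.2,0.78],
    [0,0,-0.011,-0.457,-0.436,-0.4,0.78],
    [0,0,-0.011,-0.457,-0.436,-0.6,0.78],
    [0,0,-0.011,-0.457,-0.436,-0.67,0.78],
    [0,0,-0.011,-0.457,-0.436,-0.67,0.78],
    [0,0,-0.011,-0.457,-0.436,-0.67,0.78]
  ]
}}

```text
time_s: 3.0
tcp_pos: [0.4393, -0.2478, 0.0354]
tcp_rot: [[0.992, -0.123, 0.001], [-0.123, -0.992, -0.0], [0.001, 0.0, -1.0]]
ft_force: [0.7, 0.1, 0.7]
opening: 0.0202
finger_force: 0.0
```

>>> {"name": "carry_out", "arguments": {
  "motion": [
    [0,0,0,0.03,-0.004,0,0.78],
    [0,0,0,0.06,-0.008,0,0.78],
    [0,0,0,0.09,-0.011,0,0.78],
    [0,0,0,0.12,-0.015,0,0.78],
    [0,0,0,0.15,-0.019,0,0.78],
    [0,0,0,0.17,-0.0215,0,0.78],
    [0,0,0,0.19,-0.024,0,0.78],
    [0,0,0,0.205,-0.026,0,0.78],
    [0,0,0,0.205,-0.026,0,0.78]
  ]
}}

```text
time_s: 3.9
tcp_pos: [0.4801, -0.2526, 0.0348]
tcp_rot: [[0.992, -0.122, 0.0], [-0.122, -0.992, -0.0], [0.0, 0.0, -1.0]]
ft_force: [-0.9, 0.2, -0.1]
opening: 0.0203
finger_force: 0.0
```

>>> {"name": "carry_out", "arguments": {
  "motion": [
    [0,0,0,0.005,-0.0006,0,0.78],
    [0,0,0,0.01,-0.0013,0,0.78],
    [0,0,0,0.015,-0.002,0,0.78],
    [0,0,0,0.015,-0.002,0,0.78]
  ]
}}

```text
time_s: 4.3
tcp_pos: [0.4829, -0.2531, 0.0349]
tcp_rot: [[0.992, -0.123, 0.0], [-0.123, -0.992, -0.0], [0.0, 0.0, -1.0]]
ft_force: [0.2, -0.5, -0.1]
opening: 0.0203
finger_force: 0.0
```

Run:
```python
from h import *
ci,im=shot("wrist","w3.png"); o=robot.get_obs(); print(o["tcp_pos"],o["ft_force"])
t,b=shot("top","t3.png"); s,d=shot("scene","s3.png")
a=np.hstack([cv2.resize(im[:200,150:430],(560,400)),cv2.resize(b[170:255,315:400],(240,240))[:,:].copy() if 0 else cv2.resize(d[190:290,140:250],(240,400))])
cv2.imwrite("pics/m3.png",a)
```

```text
[ 0.48276933 -0.25309838  0.03492096] [-0.20071154  0.49563707 -0.35348744]
```

View pics/m3.png

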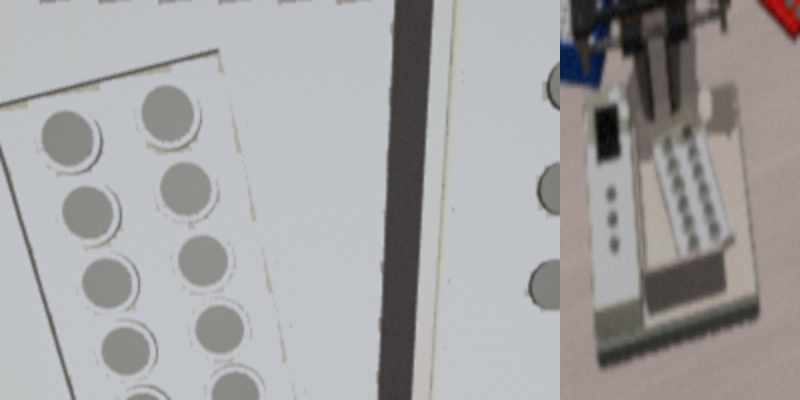

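Run:
```python
from h import *
np.set_printoptions(precision=4,suppress=True)
ci=robot.camera_info("wrist"); im=cv2.imread("pics/w3.png")
f=lambda p:(p[0]/2+150,p[1]/2)
t=edge(im,f((10,103)),f((210,52)),r=3); r=edge(im,f((222,60)),f((290,385)),r=3); s=edge(im,f((392,10)),f((380,390)),r=4); l=edge(im,f((4,160)),f((70,390)),r=3)
for n,e,z in(("t",t,.042),("r",r,.042),("l",l,.042),("s",s,.03)):
    P=plane(ci,e,z); d=P[0]-P[1]; print(n,P.ravel(),np.degrees(np.arctan2(d[1],d[0]))%180)
print(plane(ci,[cross(t,r),cross(t,l)],.042))
```

```text
t [ 0.5954 -0.204   0.6009 -0.2566] 95.94163656827318
r [ 0.5979 -0.2595  0.5128 -0.267 ] 4.973430935346411
l [ 0.581  -0.1983  0.519  -0.2053] 6.38374894587903
s [ 0.6073 -0.3059  0.506  -0.293 ] 172.7666772972567
[[ 0.6011 -0.2593]
 [ 0.5946 -0.1968]]
```

Run:
```python
from h import *
np.set_printoptions(precision=4,suppress=True)
s=robot.camera_info("scene"); a=cv2.imread("pics/scene0.png"); b=cv2.imread("pics/s3.png")
C=(.5359,-.2328,.042)
for p in [(.5359,-.2328),(.58,-.225),(.50,-.24)]:
    u,v=proj(s,(*p,.042)).round().astype(int); T=a[v-10:v+11,u-10:u+11]
    m=cv2.matchTemplate(b[v-30:v+31,u-30:u+31],T,cv2.TM_CCOEFF_NORMED); _,x,_,k=cv2.minMaxLoc(m)
    du=np.array(k)-20; print(u,v,x,du,plane(s,(u+du[0],v+du[1]),.042)-plane(s,(u,v),.042))
ci=robot.camera_info("wrist"); print(ci["position"],ci["attitude"]); o=robot.get_obs(); print(o["tcp_pos"])
print(ci["position"]-o["tcp_pos"])
for x in ("w2","w3"):
  print(x)
# wells in w3
g=cv2.cvtColor(cv2.imread("pics/w3.png"),cv2.COLOR_BGR2HSV)
```

```text
199 235 0.9776459336280823 [0 0] [[0. 0.]]
206 246 0.9975210428237915 [0 0] [[0. 0.]]
193 226 0.7444519996643066 [ 7 14] [[0.0553 0.0059]]
[ 0.5483 -0.2627  0.2404] [[-0.123   0.9642  0.235 ]
 [-0.9924 -0.1196 -0.0288]
 [ 0.0004 -0.2368  0.9716]]
[ 0.4827 -0.2531  0.0349]
[ 0.0656 -0.0097  0.2055]
w2
w3
```

Run:
```python
from h import *
w=cv2.imread("pics/w3.png"); s=cv2.imread("pics/s3.png")
a=cv2.resize(w[100:420,120:420],(480,512)); b=cv2.resize(s[180:260,160:220],(320,427),interpolation=cv2.INTER_CUBIC)
b=cv2.copyMakeBorder(b,0,85,0,0,0); cv2.imwrite("pics/m4.png",np.hstack([a,b]))
```

```text
(no output)
```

View pics/m4.png

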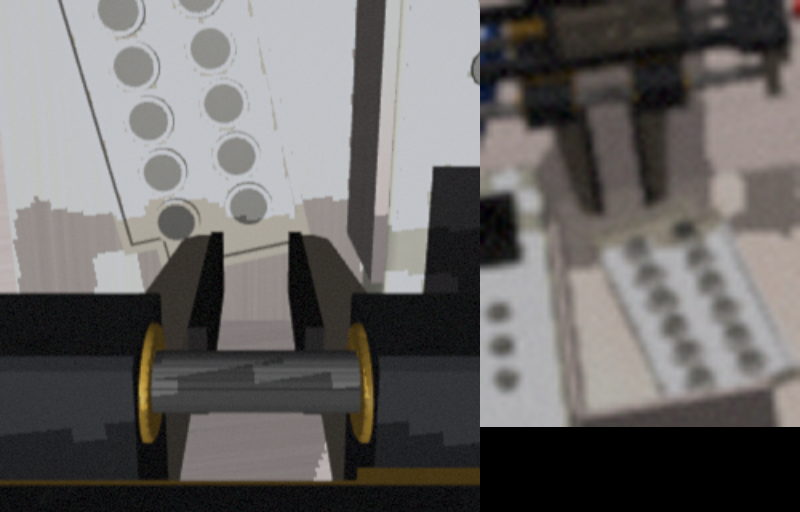

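Run:
```python
from h import *
ci=robot.camera_info("wrist")
f=lambda p:(120+p[0]*300/480,100+p[1]*320/512)
for z in(.03,.035,.045,.055):print(z,plane(ci,[f((210,234)),f((223,234)),f((289,233)),f((305,234))],z).round(4).tolist())
print(plane(ci,[f((132,244)),f((225,257)),f((290,243)),f((300,240))],.042).round(4))
```

```text
0.03 [[0.4805, -0.2367], [0.4799, -0.2417], [0.4771, -0.2671], [0.476, -0.2732]]
0.035 [[0.4821, -0.2374], [0.4815, -0.2422], [0.4788, -0.267], [0.4777, -0.273]]
0.045 [[0.4853, -0.2386], [0.4848, -0.2432], [0.4822, -0.2668], [0.4811, -0.2725]]
0.055 [[0.4886, -0.2398], [0.488, -0.2442], [0.4856, -0.2666], [0.4846, -0.272]]
[[ 0.4841 -0.2093]
 [ 0.4749 -0.2424]
 [ 0.4773 -0.2668]
 [ 0.478  -0.2706]]
```

The fingertips triangulate to z≈0.07 while the TCP reads 0.035, and the plate has not moved. So the tips sit well above the stated TCP at this opening. I'll back off and feel for the deck.

>>> {"name": "carry_out", "arguments": {
  "motion": [
    [0,0,0,-0.184,0.023,0,0.78],
    [0,0,0,-0.184,0.023,0,0.78],
    [0,0,0,-0.184,0.023,-0.03,0.78],
    [0,0,0,-0.184,0.023,-0.06,0.78],
    [0,0,0,-0.184,0.023,-0.08,0.78],
    [0,0,0,-0.184,0.023,-0.1,0.78],
    [0,0,0,-0.184,0.023,-0.1,0.78]
  ]
}}

```text
time_s: 5.15
tcp_pos: [0.4458, -0.2482, 0.0141]
tcp_rot: [[0.992, -0.122, -0.001], [-0.122, -0.992, 0.001], [-0.001, -0.0, -1.0]]
ft_force: [-0.2, 0.8, -0.2]
opening: 0.0203
finger_force: 0.0
```

Run:
```python
from h import *
shot("wrist","w4.png"); shot("scene","s4.png"); o=robot.get_obs(); print(o["tcp_pos"],o["ft_force"])
a=cv2.imread("pics/w4.png"); s=cv2.imread("pics/s4.png")
# dark fingertip extents
for n,im,(y0,y1,x0,x1) in(("w",a,(200,290,180,360)),("s",s,(195,250,165,215))):
    g=cv2.cvtColor(im,cv2.COLOR_BGR2GRAY)[y0:y1,x0:x1]; print(n); print("\n".join(" ".join("%3d"%v for v in r[::4 if n=='w' else 2]) for r in g[::4 if n=='w' else 2]))
```

```text
[ 0.44606737 -0.24838645  0.01467247] [ 0.95450281 -0.02007364  0.31479893]
w
198 198 199 200 198 199 189 181 198 139 199 198 197 199 199 197 199 198 198 199 200 200 201 199 184 142 140 180 199 199 198 198 200 199 199 198 198 198 199 199 198 199 145 146  77
198 198 198 198 198 198 197 197 200 112 200 200 198 198 198 199 198 198 199 198 177 150 166 198 198 199 199 200 197 199 197 197 198 197 198 198 198 198 198 198 198 198 145 147 200
198 198 198 197 198 199 199 197 197 197 200 199 199 199 198 183 154 142 179 199 199 198 198 198 199 198 198 199 198 199 198 199 199 198 199 198 199 200 197 198 198 198 200 199 199
199 198 199 197 198 197 198 197 199 199 197 175 143 162 196 198 199 200 199 199 197 197 198 200 199 199 198 199 198 198 198 198 198 198 197 198 198 198 200 198 198 198 198 197 198
197 197 198 199 198 197 197 199 198 198 198 199 200 199 199 199 197 198 199 198 197 198 199 198 197 198 197 199 197 198 199 197 199 198 197 197 199 199 197 199 199 196 198 198 198
200 198 199 198 199 198 199 198 198 198 198 198 197 198 198 198 197 198 198 199 200 199 198 199 198 198 197 199 199 199 19
[... 5219 characters left out ...]

139 173 173 176 140 141 134 167 167 166 153 142 171 143 115 119 155 176 175 132  93 116 161 172 155
135 173 173 177 152 131 134 170 168 169 166 130 172 174 154 108 109 167 174 148 122 125 168 175 156
173 175 175 176 168 127 122 165 173 170 168 152 142 171 156  94 106 157 173 173 144  95 115 169 171
119 174 176 175 172 124 115 166 172 170 167 167 138 174 167 138 121 137 167 175 152 116 116 156 175
 98 172 174 176 172 117 120 166 170 167 172 167 153 154 176 164  98  95 138 177 167 139 116 126 165
170 176 174 175 175 125 123 159 169 170 171 168 166 145 173 164 121 121 139 175 176 160  96  95 140
128 166 175 175 172 134 130 148 171 170 171 168 170 156 164 175 172 120  96 141 173 165 129 128 149
```

No contact even 15 mm below deck height, so the true tips are about 35 mm behind the reported TCP. I'll keep descending gently to find the deck.

>>> {"name": "carry_out", "arguments": {
  "motion": [
    [0,0,0,0,0,-0.02,0.78],
    [0,0,0,0,0,-0.04,0.78],
    [0,0,0,0,0,-0.05,0.78],
    [0,0,0,0,0,-0.05,0.78]
  ]
}}

```text
time_s: 5.65
tcp_pos: [0.4457, -0.2483, 0.0045]
tcp_rot: [[0.992, -0.123, -0.001], [-0.123, -0.992, 0.0], [-0.001, -0.0, -1.0]]
ft_force: [0.3, 0.5, -0.1]
opening: 0.0204
finger_force: 0.0
```

>>> {"name": "carry_out", "arguments": {
  "motion": [
    [0,0,0,0,0,-0.01,0.78],
    [0,0,0,0,0,-0.02,0.78],
    [0,0,0,0,0,-0.02,0.78]
  ]
}}

```text
time_s: 5.95
tcp_pos: [0.4458, -0.2484, 0.0007]
tcp_rot: [[0.992, -0.123, -0.0], [-0.123, -0.992, 0.0], [-0.0, -0.0, -1.0]]
ft_force: [-0.6, -0.1, 0.6]
opening: 0.0203
finger_force: 0.0
```

>>> {"name": "carry_out", "arguments": {
  "motion": [
    [0,0,0,0,0,-0.007,0.78],
    [0,0,0,0,0,-0.014,0.78],
    [0,0,0,0,0,-0.014,0.78]
  ]
}}

```text
time_s: 6.25
tcp_pos: [0.4459, -0.2484, -0.0021]
tcp_rot: [[0.992, -0.123, -0.0], [-0.123, -0.992, 0.0], [-0.0, -0.0, -1.0]]
ft_force: [-0.6, 0.1, -0.5]
opening: 0.0201
finger_force: 0.0
```

Run:
```python
from h import *
shot("wrist","w5.png"); ci,im=shot("scene","s5.png"); o=robot.get_obs(); print(o["tcp_pos"],o["ft_force"])
g=cv2.cvtColor(im,cv2.COLOR_BGR2GRAY)
print(proj(ci,(.4558,-.249,.03)))
print("\n".join("%d "%(200+i)+" ".join("%3d"%v for v in r) for i,r in enumerate(g[200:232,172:204])))
```

```text
[ 0.44594242 -0.24844614 -0.00192364] [-0.3243839   0.11019228 -0.65353673]
[186.76024812 218.35092457]
200  16  19  12   8  10  16  25  29  65  85  90  93  91  92  88  73  41  20  28  30  31  40  47  65  74  81  86  88  93 124 145 147
201  12  16  18  15  23  20  19  23  55  79  91  92  91  89  92  71  47  38  40  45  47  46  62  79  89  88  90  89  92 127 146 150
202  20  26  28  26  21  29  29  28  44  76  90  92  92  91  92  74  49  34  39  41  46  50  60  82  90  92  91  91  93 114 138 148
203  62  54  48  38  35  38  44  32  40  69  87  91  90  90  89  80  57  34  37  46  48  50  63  80  91  94  92  94  93  97 129 146
204  90  80  64  47  46  45  44  33  36  65  88  88  88  91  90  86  64  32  34  43  46  48  69  86  89  88  95  92  91  98 125 148
205  89  85  72  55  49  46  43  36  28  66  90  89  86  87  89  86  70  38  37  47  43  49  66  80  92  89  93  92  92  96 115 141
206  90  87  77  57  49  47  42  38  34  59  82  89  89  87  87  90  72  44  34  42  45  47  64  82  92  88  92  94  90  92  98 125
207  92  88  83  64  52  43  46  35  27  49  74  90  93  91  90  89  76 
[... 2527 characters left out ...]
 175 173 167 155 141 121 110 108 139 161
227 135 121 126 111 141 165 171 168 165 147 145 169 175 172 157 127 110 100 108 126 155 174 175 174 174 169 143 107  93  96 114 145
228 136 119 135 112 136 165 169 168 167 156 143 160 174 178 165 138 123 116 122 129 148 168 173 178 174 170 147 105  93 103 116 132
229 139 120 136 117 135 167 170 169 169 164 143 153 173 175 173 163 144 131 120 117 129 146 167 174 173 174 153 120 110 120 128 144
230 146 122 133 120 135 163 170 172 169 165 153 148 156 170 172 172 165 136 102  97 101 115 144 167 175 174 160 143 137 132 127 134
231 154 129 127 121 132 163 172 168 172 167 162 146 148 167 173 175 164 132 101  96 104 119 132 161 173 177 173 166 149 129 108 101
```

The fingertip now projects to the deck (scene row ≈218), so the tips are about 34 mm above the reported TCP, and this height suits pushing.

>>> {"name": "carry_out", "arguments": {
  "motion": [
    [0,0,0,0.03,-0.0038,0,0.78],
    [0,0,0,0.05,-0.0063,0,0.78],
    [0,0,0,0.07,-0.0088,0,0.78],
    [0,0,0,0.09,-0.0114,0,0.78],
    [0,0,0,0.11,-0.0139,0,0.78],
    [0,0,0,0.13,-0.0164,0,0.78],
    [0,0,0,0.15,-0.019,0,0.78],
    [0,0,0,0.165,-0.021,0,0.78],
    [0,0,0,0.165,-0.021,0,0.78]
  ]
}}

```text
time_s: 7.25
tcp_pos: [0.478, -0.2524, -0.0022]
tcp_rot: [[0.992, -0.122, -0.002], [-0.122, -0.992, 0.001], [-0.002, -0.0, -1.0]]
ft_force: [-3.6, 1.1, 2.4]
opening: 0.0204
finger_force: 1.9
```

>>> {"name": "carry_out", "arguments": {
  "motion": [
    [0,0,0,0.005,-0.0006,0,0.78],
    [0,0,0,0.01,-0.0013,0,0.78],
    [0,0,0,0.015,-0.002,0,0.78],
    [0,0,0,0.015,-0.002,0,0.78]
  ]
}}

```text
time_s: 7.65
tcp_pos: [0.4782, -0.2524, -0.0024]
tcp_rot: [[0.992, -0.123, -0.007], [-0.123, -0.992, 0.002], [-0.007, -0.001, -1.0]]
ft_force: [-9.9, 1.6, 6.8]
opening: 0.0205
finger_force: 4.8
```

```bash
cat >> h.py <<'E'
def wells(im,ci,z,box,amin,amax):
    """centres of well discs (on plane z) inside pixel box x0,y0,x1,y1"""
    x0,y0,x1,y1=box; g=cv2.GaussianBlur(cv2.cvtColor(im,cv2.COLOR_BGR2GRAY),(0,0),1.2)
    out=[]
    for th in (90,105,120,135,150,165,175):
        m=(g<th).astype(np.uint8)
        for c in cv2.findContours(m,cv2.RETR_LIST,2)[0]:
            a=cv2.contourArea(c)
            if amin<a<amax:
                (u,v),(w,h),_=cv2.fitEllipse(c) if len(c)>5 else ((0,0),(1,9),0)
                if x0<u<x1 and y0<v<y1 and h/w<1.35 and a/(np.pi*w*h/4)>.9 and all(np.hypot(u-p,v-q)>5 for p,q in out): out.append((u,v))
    return np.array(out),plane(ci,out,z) if out else []
E
python3 - <<'E'
from h import *
np.set_printoptions(precision=4,suppress=True)
ci,im=shot("wrist","w6.png")
p,W=wells(im,ci,.042,(100,0,360,300),60,1500); print(p.round(1).tolist()); print(W)
if len(W)>3:
    c,s,a=cv2.minAreaRect((W*1e4).astype(np.float32)); print(c,s,a)
E
```

```text
[[165.7, 42.1], [216.7, 214.8], [272.9, 201.5], [205.1, 175.2], [262.7, 161.2], [192.6, 133.4], [252.0, 118.5], [179.6, 89.1], [240.5, 73.1], [228.3, 25.1]]
[[ 0.5846 -0.2199]
 [ 0.5094 -0.2286]
 [ 0.5125 -0.2553]
 [ 0.5282 -0.2265]
 [ 0.5312 -0.2531]
 [ 0.547  -0.2242]
 [ 0.55   -0.251 ]
 [ 0.5658 -0.2221]
 [ 0.5689 -0.2488]
 [ 0.5877 -0.2466]]
(5485.30029296875, -2375.913818359375) (757.4402465820312, 269.1691589355469) 6.597789764404297
```

Run:
```python
from h import *
np.set_printoptions(precision=4,suppress=True)
o=robot.get_obs(); print(o["ft_force"],o["ft_torque"],o["joint_torque"])
s,b=shot("scene","s6.png"); t,tb=shot("top","t6.png"); a=cv2.imread("pics/scene0.png")
for im in(a,b):
    p,W=wells(cv2.resize(im,None,fx=4,fy=4,interpolation=cv2.INTER_CUBIC),s,.042,(680,840,920,1080),100,700)
    p=(p+.5)/4-.5; W=plane(s,p,.042); print(len(W)); print(W[np.argsort(-W[:,0])])
# overlay picture
w=cv2.imread("pics/w6.png")
A=cv2.resize(w[:320,120:420],(450,480)); B=cv2.resize(b[180:290,140:220],(349,480),interpolation=cv2.INTER_CUBIC); cv2.imwrite("pics/m5.png",np.hstack([A,B]))
```

```text
[-9.6343  1.3209  6.7999] [0.5183 2.1121 0.178 ] [ -1.5255 -46.5497  -2.1013 -20.5703  -0.4745  -3.0239  -0.209 ]
2
[[ 0.5703 -0.2434]
 [ 0.553  -0.2456]]
6
[[ 0.5898 -0.2445]
 [ 0.568  -0.2202]
 [ 0.5501 -0.2219]
 [ 0.5297 -0.2243]
 [ 0.5144 -0.2527]
 [ 0.5118 -0.2263]]
```

View pics/m5.png

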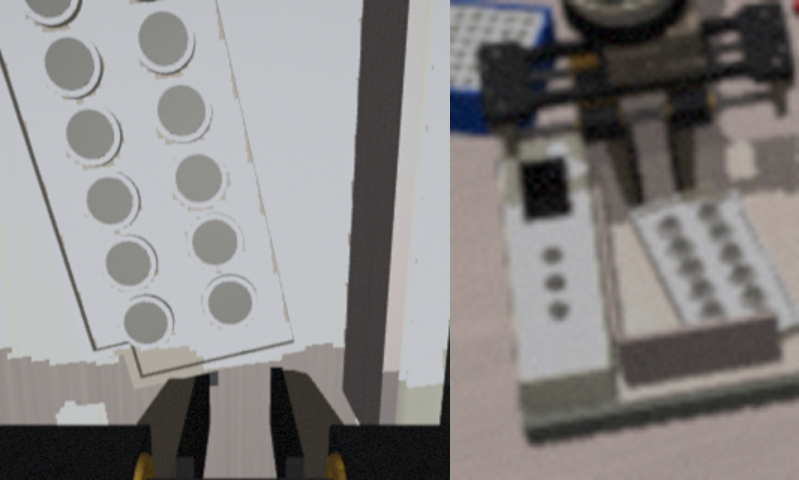

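The picture shows the plate pushed up to the back fence. Its (+x,-y) corner touches the fence while it is still turned, with the notch at crop (115,350) and both fingertips at its end. It has jammed by friction. Next I'll push on the long side with the fingers spread along x, which squares it up.

>>> {"name": "carry_out", "arguments": {
  "motion": [
    [0,0,0,-0.09,0.011,0,0.78],
    [0,0,0,-0.09,0.011,0.17,0.6],
    [0,0,0,-0.09,0.011,0.335,0.35],
    [0,0,0.05,0.1,0.2,0.335,0.35],
    [0,0,0.1,0.3,0.437,0.335,0.35],
    [0,0,0.14,0.4675,0.437,0.335,0.35],
    [0,0,0.19,0.4675,0.437,0.335,0.35],
    [0,0,0.24,0.4675,0.437,0.335,0.35],
    [0,0,0.28,0.4675,0.437,0.335,0.35],
    [0,0,0.33,0.4675,0.437,0.335,0.35],
    [0,0,0.37,0.4675,0.437,0.335,0.35],
    [0,0,0.42,0.4675,0.437,0.335,0.35],
    [0,0,0.46,0.4675,0.437,0.335,0.35],
    [0,0,0.4995,0.4675,0.437,0.335,0.35],
    [0,0,0.4995,0.4675,0.437,0.335,0.35],
    [0,0,0.4995,0.4675,0.437,0.335,0.35]
  ]
}}

```text
time_s: 9.4
tcp_pos: [0.576, -0.1658, 0.0652]
tcp_rot: [[0.128, 0.992, 0.001], [0.992, -0.128, 0.0], [0.0, 0.001, -1.0]]
ft_force: [-0.5, -0.8, 1.5]
opening: 0.0597
finger_force: 0.0
```

Run:
```python
from h import *
np.set_printoptions(precision=4,suppress=True)
ci,im=shot("wrist","w7.png"); ci,im=shot("wrist","w7.png"); o=robot.get_obs(); print(o["tcp_pos"],o["tcp_rot"][:,0],o["opening"])
p,W=wells(im,ci,.042,(0,0,560,300),60,1500); print(np.c_[p.round(1),W])
```

```text
[ 0.5758 -0.1657  0.0651] [ 0.1264  0.992  -0.    ] 0.059731082081936386
[[535.2     64.8      0.7405  -0.0843]
 [536.5     28.       0.7405  -0.0641]
 [327.4    294.4      0.6031  -0.217 ]]
```

>>> {"name": "carry_out", "arguments": {
  "motion": [
    [0,0,0,0,0,-0.2,0.35],
    [0,0,0,0,0,-0.3,0.35],
    [0,0,0,0,0,-0.334,0.35],
    [0,0,0,0,0,-0.334,0.35],
    [0,0,0,-0.006,-0.05,-0.334,0.35],
    [0,0,0,-0.0126,-0.1,-0.334,0.35],
    [0,0,0,-0.016,-0.13,-0.334,0.35],
    [0,0,0,-0.02,-0.16,-0.334,0.35],
    [0,0,0,-0.024,-0.19,-0.334,0.35],
    [0,0,0,-0.028,-0.22,-0.334,0.35],
    [0,0,0,-0.031,-0.245,-0.334,0.35],
    [0,0,0,-0.031,-0.245,-0.334,0.35]
  ]
}}

```text
time_s: 10.7
tcp_pos: [0.569, -0.2158, -0.0018]
tcp_rot: [[0.125, 0.992, -0.0], [0.992, -0.125, -0.0], [-0.001, -0.0, -1.0]]
ft_force: [-0.3, -0.7, -1.0]
opening: 0.0598
finger_force: 0.0
```

>>> {"name": "carry_out", "arguments": {
  "motion": [
    [0,0,0,-0.0013,-0.01,0,0.35],
    [0,0,0,-0.0025,-0.02,0,0.35],
    [0,0,0,-0.0038,-0.03,0,0.35],
    [0,0,0,-0.0038,-0.03,0,0.35]
  ]
}}

```text
time_s: 11.1
tcp_pos: [0.5685, -0.2206, -0.0018]
tcp_rot: [[0.124, 0.992, 0.0], [0.992, -0.124, 0.0], [0.0, -0.0, -1.0]]
ft_force: [0.9, 0.7, -0.4]
opening: 0.0597
finger_force: 0.3
```

>>> {"name": "carry_out", "arguments": {
  "motion": [
    [0,0,0,-0.0006,-0.005,0,0.35],
    [0,0,0,-0.0013,-0.01,0,0.35],
    [0,0,0,-0.0019,-0.015,0,0.35],
    [0,0,0,-0.0019,-0.015,0,0.35]
  ]
}}

```text
time_s: 11.5
tcp_pos: [0.5685, -0.2207, -0.0017]
tcp_rot: [[0.123, 0.992, 0.0], [0.992, -0.123, 0.003], [0.003, -0.0, -1.0]]
ft_force: [0.5, 6.0, 0.4]
opening: 0.0597
finger_force: 3.2
```

>>> {"name": "carry_out", "arguments": {
  "motion": [
    [0,0,0,-0.0006,-0.005,0,0.35],
    [0,0,0,-0.0013,-0.01,0,0.35],
    [0,0,0,-0.0019,-0.015,0,0.35],
    [0,0,0,-0.0019,-0.015,0,0.35]
  ]
}}

```text
time_s: 11.9
tcp_pos: [0.5685, -0.2207, -0.0017]
tcp_rot: [[0.122, 0.993, 0.0], [0.993, -0.122, 0.006], [0.006, -0.0, -1.0]]
ft_force: [0.5, 12.0, 1.7]
opening: 0.0595
finger_force: 5.7
```

Run:
```python
from h import *
np.set_printoptions(precision=4,suppress=True)
ci,im=shot("wrist","w8.png"); s,b=shot("scene","s8.png"); shot("top","t8.png"); 
p,W=wells(cv2.resize(b,None,fx=4,fy=4,interpolation=cv2.INTER_CUBIC),s,.042,(680,840,920,1100),100,700)
p=(p+.5)/4-.5; W=plane(s,p,.042); print(W[np.argsort(-W[:,0])])
```

```text
[[ 0.4655 -0.2726]]
```

>>> {"name": "carry_out", "arguments": {
  "motion": [
    [0,0,0,0.006,0.05,0,0.35],
    [0,0,0,0.006,0.05,0.17,0.7],
    [0,0,0,0.006,0.05,0.25,1],
    [0,0,0,-0.2,-0.05,0.25,1],
    [0,0,0,-0.4,-0.131,0.25,1],
    [0,0,0,-0.5325,-0.131,0.25,1],
    [0,0,0,-0.5325,-0.131,0.25,1],
    [0,0,0,-0.5325,-0.131,0.1,1],
    [0,0,0,-0.5325,-0.131,0,1],
    [0,0,0,-0.5325,-0.131,0,1],
    [0,0,0,-0.5325,-0.131,0,1]
  ]
}}

```text
time_s: 13.15
tcp_pos: [0.4622, -0.2529, -0.0014]
tcp_rot: [[0.124, 0.992, 0.001], [0.992, -0.124, -0.0], [-0.0, 0.001, -1.0]]
ft_force: [0.1, 0.7, -0.2]
opening: 0.0001
finger_force: 0.0
```

>>> {"name": "carry_out", "arguments": {
  "motion": [
    [0,0,0,0.015,-0.002,0,1],
    [0,0,0,0.03,-0.004,0,1],
    [0,0,0,0.04,-0.005,0,1],
    [0,0,0,0.05,-0.0063,0,1],
    [0,0,0,0.06,-0.0075,0,1],
    [0,0,0,0.06,-0.0075,0,1]
  ]
}}

```text
time_s: 13.75
tcp_pos: [0.4737, -0.2544, -0.0016]
tcp_rot: [[0.124, 0.992, 0.001], [0.992, -0.124, -0.0], [-0.0, 0.001, -1.0]]
ft_force: [-0.3, 0.8, 0.4]
opening: 0.001
finger_force: 0.0
```

>>> {"name": "carry_out", "arguments": {
  "motion": [
    [0,0,0,0.01,-0.0013,0,1],
    [0,0,0,0.02,-0.0025,0,1],
    [0,0,0,0.02,-0.0025,0,1]
  ]
}}

```text
time_s: 14.05
tcp_pos: [0.4777, -0.2549, -0.0017]
tcp_rot: [[0.124, 0.992, 0.001], [0.992, -0.124, -0.0], [0.0, 0.001, -1.0]]
ft_force: [0.4, 0.2, -0.7]
opening: 0.0007
finger_force: 0.0
```

>>> {"name": "carry_out", "arguments": {
  "motion": [
    [0,0,0,0.01,-0.0013,0,1],
    [0,0,0,0.02,-0.0025,0,1],
    [0,0,0,0.02,-0.0025,0,1]
  ]
}}

```text
time_s: 14.35
tcp_pos: [0.4797, -0.2551, -0.0019]
tcp_rot: [[0.124, 0.992, -0.003], [0.992, -0.124, 0.0], [0.0, -0.004, -1.0]]
ft_force: [-4.4, 1.2, 4.4]
opening: 0.0003
finger_force: 2.6
```

>>> {"name": "carry_out", "arguments": {
  "motion": [
    [0,0,0,0.01,-0.0013,0,1],
    [0,0,0,0.02,-0.0025,0,1],
    [0,0,0,0.02,-0.0025,0,1]
  ]
}}

```text
time_s: 14.65
tcp_pos: [0.4794, -0.2551, -0.0022]
tcp_rot: [[0.125, 0.992, -0.012], [0.992, -0.125, 0.001], [-0.0, -0.012, -1.0]]
ft_force: [-13.2, 2.9, 13.2]
opening: 0.0005
finger_force: 7.7
```

>>> {"name": "carry_out", "arguments": {
  "motion": [
    [0,0,0,-0.05,0.006,0,1],
    [0,0,0,-0.06,0.008,0.1,1],
    [0,0,0,-0.06,0.008,0.35,0.5],
    [0,0,0,0,0.2,0.6,0],
    [0,0,0.03,0.022,0.5,0.7,0],
    [0,0,0.06,0.022,0.75,0.7,0],
    [0,0,0.09,0.022,1,0.7,0],
    [0,0,0.114,0.022,1,0.7,0]
  ]
}}

```text
time_s: 15.45
tcp_pos: [0.4903, -0.0512, 0.1394]
tcp_rot: [[-0.24, 0.971, 0.003], [0.971, 0.24, 0.001], [-0.0, 0.003, -1.0]]
ft_force: [-0.4, -0.4, -0.2]
opening: 0.0461
finger_force: 0.0
```

>>> {"name": "carry_out", "arguments": {
  "motion": [
    [0,0,0,0,0.25,0,0],
    [0,0,0,0,0.38,0,0],
    [0,0,0,0,0.38,0,0],
    [0,0,0,0,0.38,0,0]
  ]
}}

```text
time_s: 15.85
tcp_pos: [0.4899, 0.0198, 0.1381]
tcp_rot: [[-0.232, 0.973, 0.0], [0.973, 0.232, -0.0], [-0.0, 0.0, -1.0]]
ft_force: [-0.4, -0.3, -0.3]
opening: 0.0783
finger_force: 0.0
```

Run:
```python
from h import *
np.set_printoptions(precision=4,suppress=True)
ci,im=shot("wrist","w9.png"); ci,im=shot("wrist","w9.png"); import pickle; pickle.dump(ci,open("ci9.pkl","wb"))
o=robot.get_obs(); print(o["tcp_pos"],o["tcp_rot"][:,0])
p,W=wells(im,ci,.012,(0,0,560,420),30,1500); print(np.c_[p.round(1),W])
for n,bx in(("top",(320*4,170*4,372*4,250*4)),("scene",(680,840,920,1080))):
    s,b=shot(n,n+"9.png")
    q,_=wells(cv2.resize(b,None,fx=4,fy=4,interpolation=cv2.INTER_CUBIC),s,.042,bx,60,700)
    if len(q): V=plane(s,(q+.5)/4-.5,.042); print(n,len(V)); print(V[np.argsort(-V[:,0])], V.mean(0), cv2.minAreaRect((V*1e4).astype(np.float32)))
```

```text
[0.4898 0.0185 0.138 ] [-0.2295  0.9733 -0.0006]
[[ 86.4    269.8      0.3194  -0.0946]
 [103.9    264.1      0.3356  -0.0846]
 [121.6    258.4      0.3518  -0.0746]
 [139.3    252.6      0.3679  -0.0646]
 [157.2    246.8      0.3841  -0.0547]
 [ 74.3    245.2      0.3052  -0.0717]
 [175.2    240.6      0.4002  -0.0444]
 [ 92.1    239.4      0.3214  -0.0618]
 [109.9    233.7      0.3376  -0.052 ]
 [530.8    232.5      0.7332   0.0428]
 [127.6    229.3      0.3536  -0.0437]
 [541.8    207.4      0.7336   0.0684]
 [314.2    177.3      0.5161   0.0464]
 [314.4    157.6      0.5116   0.064 ]
 [286.5    158.       0.4868   0.0578]
 [285.9    176.4      0.4903   0.0412]
 [315.5    135.5      0.5077   0.0834]
 [285.7    135.4      0.4813   0.0774]
 [316.     113.5      0.5032   0.1021]
 [317.      91.4      0.4993   0.1204]
 [317.4     68.1      0.4948   0.139 ]
 [286.2     67.9      0.4684   0.1329]
 [285.8    113.5      0.477    0.0959]
 [285.9     91.1      0.4726   0.1144]
 [377.5    166.5      0.5705   0.0696]]
top 8
[[ 0.5897 -0.2512]
 [ 0.5706 -0.2484]
 [ 0.5677 -0.2752]
 [ 0.5521 -0.2455]
 [ 0.5484 -0.2725]
 [ 0.5332 -0.2435]
 [ 0.5298 -0.2708]
 [ 0.5146 -0.2418]] [ 0.5508 -0.2561] ((5506.5107421875, -2592.9150390625), (276.74774169921875, 757.527099609375), 83.31919860839844)
scene 11
[[ 0.5912 -0.254 ]
 [ 0.5879 -0.2815]
 [ 0.5728 -0.252 ]
 [ 0.5691 -0.2782]
 [ 0.5578 -0.228 ]
 [ 0.5543 -0.2497]
 [ 0.5508 -0.276 ]
 [ 0.5319 -0.2742]
 [ 0.5171 -0.2444]
 [ 0.5135 -0.2717]
 [ 0.46   -0.2634]] [ 0.546  -0.2612] ((5269.96826171875, -2488.0498046875), (491.43450927734375, 1291.2305908203125), 82.6174545288086)
```

Run:
```python
from h import *
import pickle
np.set_printoptions(precision=4,suppress=True)
ci=pickle.load(open("ci9.pkl","rb")); im=cv2.imread("pics/w9.png"); g=cv2.cvtColor(im,cv2.COLOR_BGR2GRAY)
c=np.array([.4924,.0899]); a=np.radians(-76.8); u=np.array([np.cos(a),np.sin(a)]); v=np.array([-u[1],u[0]])
for sx in(1,-1):
    for sy in(1,-1):
        q=[proj(ci,(*(c+sx*k*u+sy*m*v),.012)) for k,m in((59,28),(61,31),(55,24))] if 0 else [proj(ci,(*(c+sx*k*u+sy*m*v),.012)) for k,m in((.059,.028),(.061,.031),(.052,.020))]
        print(sx,sy,[int(g[int(round(y)),int(round(x))]) for x,y in q],q[0].round(0))
vz=plane(ci,[(377.5,166.5)],.05)[0]; print("vial",vz,(vz-c)@u,(vz-c)@v)
# height by two views: top vs wrist wells
t=robot.camera_info("top"); b=cv2.imread("pics/top9.png")
s=robot.camera_info("scene"); bs=cv2.imread("pics/scene9.png")
for n,cc,I in(("top",t,b),("scene",s,bs)):
    x,y=proj(cc,(*c,.012)); q,_=wells(cv2.resize(I,None,fx=4,fy=4,interpolation=cv2.INTER_CUBIC),cc,.012,(4*x-80,4*y-80,4*x+80,4*y+80),60,700)
    q=(q+.5)/4-.5; V=plane(cc,q,.012)
    for w,pw in(((.5077,.0834),(315.5,135.5)),((.477,.0959),(285.8,113.5)),((.5032,.1021),(316,113.5))):
        d=np.hypot(*(V-w).T) if len(V) else [1]; k=np.argmin(d); 
        if d[k]<.009: print(n,tri(ci,pw,cc,q[k]))
```

```text
1 1 [145, 155, 158] [330. 189.]
1 -1 [162, 186, 180] [270. 189.]
-1 1 [171, 174, 172] [335.  54.]
-1 -1 [183, 183, 183] [269.  53.]
vial [0.5595 0.071 ] 0.033745432347262815 0.06096938204251986
scene [0.5082 0.0845 0.0105]
scene [0.4774 0.097  0.0098]
scene [0.5038 0.1033 0.0089]
```

Run:
```python
from h import *
import pickle
ci=pickle.load(open("ci9.pkl","rb")); im=cv2.imread("pics/w9.png").astype(int)
c=np.array([.4924,.0899]); a=np.radians(-76.8); u=np.array([np.cos(a),np.sin(a)]); v=np.array([-u[1],u[0]])
for m in range(40,-42,-4):
    print("%4d "%m," ".join("%4d"%(lambda p:p[2]-p[0])(cv2.blur(im.astype(np.float32),(3,3))[int(round(q[1])),int(round(q[0]))]) for q in [proj(ci,(*(c+k/1000*u+m/1000*v),.012)) for k in list(range(-72,-40,4))+list(range(40,76,4))]))
```

```text
40     9    8    8    8    8    9    9   10    9   10    9    9    9    9    9    8    9
  36    10   10    9   10    9    8    5    6    8    9    8    9    7    8    9    9    9
  32     9    9   10    9    8   -5   -1   -3    7    5   12    9    1   10    8    8    9
  28     9    9    9    9    7   -2   -7   -7   15   15   15   15   15   14    8    7    7
  24     9    9    6    7    6   -5   -7   -7   15   15   15   15   15   14    8    7    7
  20     9    7   -3   -3    3   -4   -2   -5   15   15   13   14   15   14    7    7    7
  16    10    8   -6   -6   -6    2    4    3   15    2    2    3   15   14    8    7    7
  12     9    6   -3   -6   -6    2    3    3   13    2    1    1   15   15    8    7    7
   8     9    6   -4   -6   -6   -5    3    0   14    8    2    8   15   14    7    8    7
   4     9    6   -2   -6   -6   -6   -5   -6   15   15   15   15   15   14    7    7    8
   0     9    6   -3   -6   -6   -6   -6   -6   15   14   15   15   15   15    7    8    7
  -4    10    6    0   -6   -7   -7   -6   -6   15   16   15   14   15   14    7    7    7
  -8     9    6   -3   -6   -6   -5    1   -2   15   12    8   12   15   14    7    7    7
 -12     9    6   -4   -7   -6    2    3    3   14    1    2    3   15   15    9    7    7
 -16     9    5   -3   -7   -6    2    3    3   14    2    4    2   -2    3    7    8    7
 -20     9    5   -3   -6   -6   -5    0   -3   15    9    1   -4   -6   -4    6    8    7
 -24     8    4   -1   -6   -6   -6   -7   -6   14   15   -5   -7   -6   -3    7    9    7
 -28     9    5   -3   -6   -7   -6   -7   -6   15   10   -7   -7   -6   -5    7    9    7
 -32     9    5   -6   -6   -6   -5   -6   -5   15   14   -6   -3   -6   -6    7    9    7
 -36     9    9    9    9    9    9    9    9    7    7    8    7    7    8    9    8    7
 -40     9    9    9    9    9    9    9    9    7    8    8    7    8    8    7    7    7
```

The notch is clearly at (-x,+y): bench colour shows there. The vial sits at plate x≈+34 mm, so I'll grasp at x=-18 mm to keep the gripper clear of it.

>>> {"name": "carry_out", "arguments": {
  "motion": [
    [0,0,0,-0.0075,0.22,0,0],
    [0,0,0,-0.0075,0.4445,0,0],
    [0,0,0,-0.0075,0.4445,0,0],
    [0,0,0,-0.0075,0.4445,-0.2,0],
    [0,0,0,-0.0075,0.4445,-0.45,0],
    [0,0,0,-0.0075,0.4445,-0.65,0],
    [0,0,0,-0.0075,0.4445,-0.78,0],
    [0,0,0,-0.0075,0.4445,-0.82,0],
    [0,0,0,-0.0075,0.4445,-0.8375,0],
    [0,0,0,-0.0075,0.4445,-0.8375,0]
  ]
}}

```text
time_s: 17.05
tcp_pos: [0.489, 0.1088, -0.0285]
tcp_rot: [[-0.231, 0.973, 0.001], [0.973, 0.231, 0.0], [-0.0, 0.001, -1.0]]
ft_force: [0.5, -0.1, -0.7]
opening: 0.0918
finger_force: 0.0
```

>>> {"name": "carry_out", "arguments": {
  "motion": [
    [0,0,0,0,0,0,1],
    [0,0,0,0,0,0,1],
    [0,0,0,0,0,0,1],
    [0,0,0,0,0,0,1],
    [0,0,0,0,0,0,1]
  ],
  "grip_force": 15
}}

```text
time_s: 17.55
tcp_pos: [0.4888, 0.109, -0.0284]
tcp_rot: [[-0.231, 0.973, 0.001], [0.973, 0.231, -0.0], [-0.001, 0.001, -1.0]]
ft_force: [-1.6, -0.7, 6.3]
opening: 0.0674
finger_force: 15.0
```

>>> {"name": "carry_out", "arguments": {
  "motion": [
    [0,0,0,0,0,0.1,1],
    [0,0,0,0,0,0.3,1],
    [0,0,0,0,0,0.5,1],
    [0,0,0,0,0,0.65,1],
    [0,0,0.04,0.03,-0.15,0.65,1],
    [0,0,0.08,0.06,-0.35,0.65,1],
    [0,0,0.12,0.09,-0.55,0.65,1],
    [0,0,0.16,0.12,-0.75,0.65,1],
    [0,0,0.193,0.12,-0.9,0.65,1],
    [0,0,0.193,0.12,-0.9,0.65,1]
  ]
}}

```text
time_s: 18.55
tcp_pos: [0.5115, -0.0764, 0.1]
tcp_rot: [[-0.74, 0.672, -0.002], [0.672, 0.74, -0.001], [0.0, -0.002, -1.0]]
ft_force: [-0.4, 0.8, -1.2]
opening: 0.0673
finger_force: 15.0
```

>>> {"name": "carry_out", "arguments": {
  "motion": [
    [0,0,0.04,0.03,-0.15,0,1],
    [0,0,0.08,0.06,-0.3,0,1],
    [0,0,0.12,0.09,-0.45,0,1],
    [0,0,0.16,0.12,-0.6,0,1],
    [0,0,0.193,0.125,-0.8,0,1],
    [0,0,0.193,0.125,-0.8,0,1],
    [0,0,0.193,0.125,-0.8,0,1],
    [0,0,0.193,0.125,-0.8,0,1]
  ]
}}

```text
time_s: 19.35
tcp_pos: [0.5372, -0.2289, 0.1008]
tcp_rot: [[-0.992, 0.123, -0.0], [0.123, 0.992, 0.001], [0.0, 0.001, -1.0]]
ft_force: [0.0, 0.7, -0.5]
opening: 0.0675
finger_force: 15.0
```

Run:
```python
from h import *
np.set_printoptions(precision=4,suppress=True)
ci,im=shot("wrist","w10.png"); ci,im=shot("wrist","w10.png"); o=robot.get_obs(); print(o["tcp_pos"],o["tcp_rot"][:,0],ci["position"])
P=proj(ci,(.4933,-.2571,.042)),proj(ci,(.618,-.307,.03)); print(P)
b=cv2.blur(im,(3,3)).astype(int)
# sample feeder-frame colour map around plate's -x end and side fence
C=np.array([.618,-.307]);ex=np.array([.9921,-.1253]);ey=np.array([.1253,.9921])
print("rows fy 76..-4, cols fx -150..-84")
for fy in range(80,-8,-4):
    r=[]
    for fx in range(-156,-80,4):
        u,v=proj(ci,(*(C+fx/1e3*ex+fy/1e3*ey),.042)).round().astype(int); r.append("%4d"%b[v,u].sum() if 0<=v<420 and 0<=u<560 else "  --")
    print(fy," ".join(r))
```

```text
[ 0.5374 -0.229   0.1011] [-0.9926  0.1218 -0.0001] [ 0.4718 -0.2224  0.3065]
(array([236.2759, 164.9298]), array([202.1957, 316.3326]))
rows fy 76..-4, cols fx -150..-84
80  445  444  441  439  438  436  425  495  493  493  492  482  478  255  257  254  251  403  487
76  449  448  447  446  445  443  433  496  493  492  493  492  403  478  315  292  427  487  487
72  450  447  445  443  445  439  427  497  495  492  492  491  492  478  468  483  490  488  487
68  447  447  448  445  441  446  431  496  495  492  492  492  491  490  490  489  489  487  485
64  445  445  444  444  442  439  429  494  495  494  493  491  492  490  489  489  488  489  486
60  449  446  445  445  442  442  430  495  495  492  492  490  492  490  489  489  489  486  486
56  444  445  445  442  442  441  421  495  495  495  493  490  492  462  468  486  488  486  486
52  448  445  447  444  444  445  410  496  492  493  491  491  415  398  256  251  335  488  488
48  444  443  442  406  289  288  285  496  495  493  492  473  477  255  255  256  251  353  487
44  442  442  440  382  242  254  255  495  493
[... 523 characters left out ...]
87  486  486  486
20  437  435  436  436  435  435  398  495  491  489  492  492  489  489  488  486  488  486  485
16  435  439  436  436  434  435  402  492  463  391  409  426  439  454  403  411  427  436  449
12  531  439  439  439  436  437  402  491  490  488  490  489  487  488  487  486  484  522  530
8  566  439  436  438  436  436  401  488  490  489  490  488  488  489  486  486  486  585  584
4  583  447  433  433  435  518  398  455  405  400  415  402  404  404  403  401  399  492  451
0  560  451  424  263  183  183  188  315  377  386  362  403  355  327  293  362  343  344  455
-4  367  346  320  273  181  179  181  180  177  182  185  183  180  183  180  187  184  182  185
```

The lower plate's -x end sits at fx≈-130 mm and its side is at the fence, so it is home. Now I'll lower the upper plate.

>>> {"name": "carry_out", "arguments": {
  "motion": [
    [0,0,0,0.002,-0.037,0,1],
    [0,0,0,0.002,-0.037,-0.15,1],
    [0,0,0,0.002,-0.037,-0.3,1],
    [0,0,0,0.002,-0.037,-0.38,1],
    [0,0,0,0.002,-0.037,-0.41,1],
    [0,0,0,0.002,-0.037,-0.425,1],
    [0,0,0,0.002,-0.037,-0.425,1],
    [0,0,0,0.002,-0.037,-0.425,1]
  ]
}}

```text
time_s: 20.25
tcp_pos: [0.5384, -0.2386, 0.0169]
tcp_rot: [[-0.992, 0.124, 0.002], [0.124, 0.992, -0.001], [-0.002, -0.001, -1.0]]
ft_force: [0.5, 0.5, -1.7]
opening: 0.0675
finger_force: 15.0
```

>>> {"name": "carry_out", "arguments": {
  "motion": [
    [0,0,0,0,0,-0.005,1],
    [0,0,0,0,0,-0.01,1],
    [0,0,0,0,0,-0.01,1]
  ]
}}

```text
time_s: 20.55
tcp_pos: [0.5375, -0.2385, 0.014]
tcp_rot: [[-0.992, 0.124, 0.0], [0.124, 0.992, -0.0], [-0.0, -0.0, -1.0]]
ft_force: [0.6, 0.0, -1.2]
opening: 0.0675
finger_force: 15.0
```

>>> {"name": "carry_out", "arguments": {
  "motion": [
    [0,0,0,0.001,0.01,0,1],
    [0,0,0,0.001,0.01,-0.004,1],
    [0,0,0,0.001,0.01,-0.007,1],
    [0,0,0,0.001,0.01,-0.007,1]
  ]
}}

```text
time_s: 20.95
tcp_pos: [0.5379, -0.236, 0.0136]
tcp_rot: [[-0.992, 0.124, -0.0], [0.124, 0.992, -0.001], [0.0, -0.001, -1.0]]
ft_force: [-3.4, 1.1, 9.4]
opening: 0.0677
finger_force: 15.0
```

>>> {"name": "carry_out", "arguments": {
  "motion": [
    [0,0,0,0,0,0.003,0.2],
    [0,0,0,0,0,0.003,0.2],
    [0,0,0,0,0,0.003,0.2],
    [0,0,0,0,0,0.05,0.2],
    [0,0,0,0,0,0.2,0.2],
    [0,0,0,0,0,0.35,0.2],
    [0,0,0,0,0,0.35,0.35]
  ]
}}

```text
time_s: 21.65
tcp_pos: [0.5407, -0.2367, 0.0867]
tcp_rot: [[-0.992, 0.124, 0.007], [0.124, 0.992, -0.003], [-0.007, -0.002, -1.0]]
ft_force: [0.8, -0.2, 0.3]
opening: 0.0677
finger_force: 0.0
```

Run:
```python
from h import *
np.set_printoptions(precision=4,suppress=True)
ci,im=shot("wrist","w11.png"); ci,im=shot("wrist","w11.png"); o=robot.get_obs(); print(o["tcp_pos"],o["tcp_rot"][:,0],o["opening"])
for z in(.054,.09):
    p,W=wells(im,ci,z,(150,100,400,280),60,1800); print(np.c_[p.round(1),W])
```

```text
[ 0.5381 -0.2367  0.0833] [-0.9922  0.1244 -0.0014] 0.06078253673979907
[[299.     210.7      0.5289  -0.2239]
 [259.1    210.6      0.5255  -0.2507]
 [299.4    183.2      0.5102  -0.2215]
 [258.9    183.1      0.5068  -0.2483]
 [298.2    263.1      0.5664  -0.2287]
 [259.8    263.       0.563   -0.2555]
 [298.7    237.4      0.5476  -0.2262]
 [259.6    237.3      0.5442  -0.253 ]
 [223.6    190.6      0.5089  -0.2724]
 [224.7    215.9      0.5262  -0.2745]]
[[299.     210.7      0.5204  -0.2248]
 [259.1    210.6      0.5175  -0.2475]
 [299.4    183.2      0.5045  -0.2228]
 [258.9    183.1      0.5017  -0.2455]
 [298.2    263.1      0.5522  -0.2289]
 [259.8    263.       0.5493  -0.2516]
 [298.7    237.4      0.5363  -0.2268]
 [259.6    237.3      0.5333  -0.2495]
 [223.6    190.6      0.5034  -0.2659]
 [224.7    215.9      0.5181  -0.2677]]
```

>>> {"name": "carry_out", "arguments": {
  "motion": [
    [0,0,-0.045,0.09,0.14,0,0.35],
    [0,0,-0.09,0.176,0.2715,0,0.35],
    [0,0,-0.14,0.176,0.2715,0,0.35],
    [0,0,-0.18,0.176,0.2715,0,0.35],
    [0,0,-0.23,0.176,0.2715,0,0.35],
    [0,0,-0.27,0.176,0.2715,0,0.35],
    [0,0,-0.32,0.176,0.2715,0,0.35],
    [0,0,-0.36,0.176,0.2715,0,0.35],
    [0,0,-0.41,0.176,0.2715,0,0.35],
    [0,0,-0.45,0.176,0.2715,-0.1,0.35],
    [0,0,-0.5,0.176,0.2715,-0.2,0.35],
    [0,0,-0.5,0.176,0.2715,-0.3,0.35],
    [0,0,-0.5,0.176,0.2715,-0.354,0.35],
    [0,0,-0.5,0.176,0.2715,-0.354,0.35],
    [0,0,-0.5,0.176,0.2715,-0.354,0.35]
  ]
}}

```text
time_s: 23.25
tcp_pos: [0.573, -0.1819, 0.0115]
tcp_rot: [[0.124, 0.992, -0.0], [0.992, -0.124, 0.0], [0.0, -0.0, -1.0]]
ft_force: [-0.6, -0.6, 0.1]
opening: 0.0598
finger_force: 0.0
```

>>> {"name": "carry_out", "arguments": {
  "motion": [
    [0,0,0,-0.004,-0.03,0,0.35],
    [0,0,0,-0.0075,-0.06,0,0.35],
    [0,0,0,-0.011,-0.085,0,0.35],
    [0,0,0,-0.014,-0.11,0,0.35],
    [0,0,0,-0.017,-0.135,0,0.35],
    [0,0,0,-0.02,-0.16,0,0.35],
    [0,0,0,-0.022,-0.175,0,0.35],
    [0,0,0,-0.022,-0.175,0,0.35]
  ]
}}

```text
time_s: 24.05
tcp_pos: [0.5683, -0.2179, 0.0115]
tcp_rot: [[0.125, 0.992, -0.0], [0.992, -0.125, -0.0], [-0.0, -0.0, -1.0]]
ft_force: [-0.2, -0.1, -0.2]
opening: 0.0597
finger_force: 0.0
```

>>> {"name": "carry_out", "arguments": {
  "motion": [
    [0,0,0,-0.001,-0.007,0,0.35],
    [0,0,0,-0.0018,-0.014,0,0.35],
    [0,0,0,-0.0025,-0.02,0,0.35],
    [0,0,0,-0.003,-0.025,0,0.35],
    [0,0,0,-0.003,-0.025,0,0.35]
  ]
}}

```text
time_s: 24.55
tcp_pos: [0.5681, -0.2207, 0.0115]
tcp_rot: [[0.123, 0.992, 0.0], [0.992, -0.123, 0.001], [0.001, -0.0, -1.0]]
ft_force: [0.7, 3.5, -0.1]
opening: 0.0599
finger_force: 2.1
```

>>> {"name": "carry_out", "arguments": {
  "motion": [
    [0,0,0,-0.0013,-0.01,0,0.35],
    [0,0,0,-0.0013,-0.01,0,0.35],
    [0,0,0,0.005,0.04,0,0.35],
    [0,0,0,0.006,0.05,0.12,0.7],
    [0,0,0,0.006,0.05,0.25,1],
    [0,0,0,-0.2,-0.05,0.25,1],
    [0,0,0,-0.4,-0.15,0.25,1],
    [0,0,0,-0.53,-0.15,0.25,1],
    [0,0,0,-0.53,-0.15,0.25,1],
    [0,0,0,-0.53,-0.15,0.1,1],
    [0,0,0,-0.53,-0.15,0,1],
    [0,0,0,-0.53,-0.15,0,1],
    [0,0,0,-0.53,-0.15,0,1]
  ]
}}

```text
time_s: 25.85
tcp_pos: [0.4628, -0.2519, 0.0119]
tcp_rot: [[0.123, 0.992, 0.0], [0.992, -0.123, -0.0], [-0.0, 0.0, -1.0]]
ft_force: [-0.1, 0.2, -0.4]
opening: 0.0003
finger_force: 0.0
```

>>> {"name": "carry_out", "arguments": {
  "motion": [
    [0,0,0,0.025,-0.003,0,1],
    [0,0,0,0.05,-0.0063,0,1],
    [0,0,0,0.065,-0.008,0,1],
    [0,0,0,0.08,-0.01,0,1],
    [0,0,0,0.08,-0.01,0,1]
  ]
}}

```text
time_s: 26.35
tcp_pos: [0.4786, -0.2542, 0.0118]
tcp_rot: [[0.124, 0.992, 0.001], [0.992, -0.124, -0.0], [-0.0, 0.001, -1.0]]
ft_force: [-0.1, 0.0, 0.5]
opening: 0.0004
finger_force: 0.0
```

>>> {"name": "carry_out", "arguments": {
  "motion": [
    [0,0,0,0.008,-0.001,0,1],
    [0,0,0,0.016,-0.002,0,1],
    [0,0,0,0.023,-0.003,0,1],
    [0,0,0,0.023,-0.003,0,1]
  ]
}}

```text
time_s: 26.75
tcp_pos: [0.4798, -0.2544, 0.0114]
tcp_rot: [[0.125, 0.992, -0.005], [0.992, -0.125, 0.001], [-0.0, -0.005, -1.0]]
ft_force: [-7.4, 0.7, 7.1]
opening: 0.0005
finger_force: 3.9
```

>>> {"name": "carry_out", "arguments": {
  "motion": [
    [0,0,0,-0.05,0.006,0,1],
    [0,0,0,-0.06,0.008,0.1,1],
    [0,0,0,-0.06,0.008,0.35,0.5],
    [0,0,0.02,0,0.2,0.55,0],
    [0,0,0.04,0.022,0.5,0.63,0],
    [0,0,0.063,0.04,0.75,0.63,0],
    [0,0,0.063,0.06,1,0.63,0]
  ]
}}

```text
time_s: 27.45
tcp_pos: [0.4939, -0.071, 0.1384]
tcp_rot: [[-0.074, 0.997, 0.003], [0.997, 0.074, -0.001], [-0.001, 0.003, -1.0]]
ft_force: [1.2, 0.1, -0.2]
opening: 0.0384
finger_force: 0.0
```

>>> {"name": "carry_out", "arguments": {
  "motion": [
    [0,0,0,0.02,0.25,0,0],
    [0,0,0,0.04,0.5,0,0],
    [0,0,0,0.06,0.75,0,0],
    [0,0,0,0.08,1,0,0]
  ]
}}

```text
time_s: 27.85
tcp_pos: [0.5092, 0.1289, 0.1374]
tcp_rot: [[-0.073, 0.997, 0.002], [0.997, 0.073, 0.0], [0.0, 0.002, -1.0]]
ft_force: [1.0, -0.4, 0.4]
opening: 0.0702
finger_force: 0.0
```

>>> {"name": "carry_out", "arguments": {
  "motion": [
    [0,0,0,0.02,0.25,0,0],
    [0,0,0,0.04,0.5,0,0],
    [0,0,0,0.05,0.75,0,0],
    [0,0,0,0.05,0.75,0,0],
    [0,0,0,0.05,0.75,0,0]
  ]
}}

```text
time_s: 28.35
tcp_pos: [0.5182, 0.2787, 0.1369]
tcp_rot: [[-0.077, 0.997, -0.0], [0.997, 0.077, 0.001], [0.001, -0.0, -1.0]]
ft_force: [0.0, -0.6, -0.1]
opening: 0.0919
finger_force: 0.0
```

Run:
```python
from h import *
import pickle
np.set_printoptions(precision=4,suppress=True)
ci,im=shot("wrist","w12.png"); ci,im=shot("wrist","w12.png"); pickle.dump(ci,open("ci12.pkl","wb"))
o=robot.get_obs(); print(o["tcp_pos"],o["tcp_rot"][:,0],o["opening"])
f=cv2.GaussianBlur(im,(0,0),1).astype(int); m=((f[...,2]-f[...,0]<2)&(f.sum(2)>330)).astype(np.uint8)*255
for n in("scene","top"): shot(n,n+"12.png")
for c in cv2.findContours(m,0,2)[0]:
    a=cv2.contourArea(c)
    if a>200:
        r=cv2.minAreaRect(c); print(a,r); 
        if a>4000:
            B=plane(ci,cv2.boxPoints(r),.008); print(B)
            print(cv2.approxPolyDP(c,4,True).reshape(-1,2).tolist())
for z in(.05,):
    for q in [(.527,.285),(.467,.391)]: print(proj(ci,(*q,z)))
cv2.imwrite("pics/w12v.png",im)
```

```text
[0.5193 0.2756 0.1369] [-0.0721  0.9974 -0.0011] 0.09158226078550459
373.5 ((285.7137756347656, 201.9344940185547), (20.01396369934082, 23.834054946899414), 4.763641834259033)
693.0 ((229.00003051757812, 54.0000114440918), (29.698484420776367, 29.698484420776367), 45.0)
11211.0 ((303.5, 88.0), (154.0, 79.0), 90.0)
[[0.4938 0.4365]
 [0.5603 0.4414]
 [0.5753 0.3128]
 [0.5019 0.3074]]
[[265, 11], [265, 164], [285, 165], [296, 159], [331, 159], [337, 164], [343, 27], [329, 25], [329, 11]]
340.0 ((31.2489013671875, 72.51670837402344), (137.91696166992188, 61.17209243774414), 81.22218322753906)
[290.175  199.1337]
[222.6763  56.6469]
```

View pics/w12v.png

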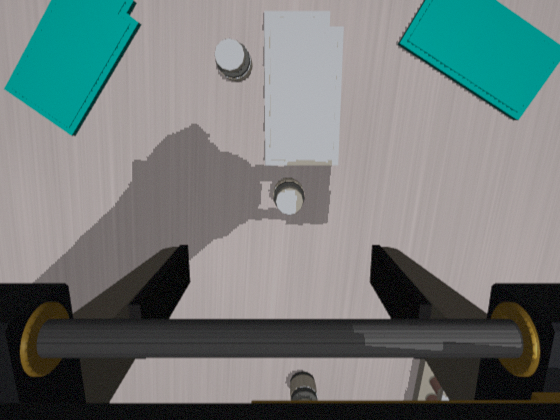

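The cover's edges are at x≈265 and 340, and y from 11 to 164, with its notch at the top right (329-343, 11-27), which is (-x,+y) as described. The vials are at (232,58) and (288,195).

Run:
```python
from h import *
import pickle
np.set_printoptions(precision=4,suppress=True)
ci=pickle.load(open("ci12.pkl","rb")); im=cv2.imread("pics/w12.png")
# red-blue difference separates white plate from wood
d=np.clip((im[...,2].astype(int)-im[...,0]+12)*8,0,255).astype(np.uint8)
L={k:edge(d,*v,r=5) for k,v in dict(l=[(265,15),(265,155)],r=[(343,32),(338,155)],t=[(270,11),(325,11)],b=[(270,163),(334,162)]).items()}
X=[cross(L[a],L[b]) for a,b in(("t","l"),("t","r"),("b","r"),("b","l"))]; P=plane(ci,X,.008); print(np.array(X).round(1).tolist()); print(P)
for k in"lr":
    q=plane(ci,L[k],.008); e=q[1]-q[0]; print(k,np.degrees(np.arctan2(e[1],e[0])))
print("size",np.linalg.norm(P[0]-P[1]),np.linalg.norm(P[1]-P[2]),"c",P.mean(0))
s=robot.camera_info("scene"); b=cv2.imread("pics/scene12.png"); c=P.mean(0); x,y=proj(s,(*c,.008)).round().astype(int)
f=cv2.GaussianBlur(b,(0,0),.8).astype(int)[y-30:y+31,x-40:x+41]; m=((f[...,2]-f[...,0]<2)&(f.sum(2)>330)).astype(np.uint8)
k=max(cv2.findContours(m,0,2)[0],key=cv2.contourArea); r=cv2.minAreaRect(k); u=(r[0][0]+x-40,r[0][1]+y-30); print(r,x,y,u,tri(ci,proj(ci,(*c,.008)),s,u))
for u in((230,52),(289,196)): 
    v=plane(ci,[u],.05)[0]; print("vial",v)
```

```text
[[263.5, 10.199999809265137], [343.8999938964844, 10.199999809265137], [338.0, 158.60000610351562], [265.1000061035156, 164.0]]
[[0.4933 0.4371]
 [0.561  0.4421]
 [0.57   0.3183]
 [0.5029 0.3084]]
l -85.71756279669484
r -85.83803645085695
size 0.06785731702498286 0.12410501059274612 c [0.5318 0.3764]
((39.35000228881836, 30.549999237060547), (15.811387062072754, 37.631099700927734), 71.56504821777344) 392 190 (np.float64(391.35000228881836), np.float64(190.54999923706055)) [0.5319 0.3767 0.0043]
vial [0.4724 0.3947]
vial [0.5258 0.2876]
```

>>> {"name": "carry_out", "arguments": {
  "motion": [
    [0,0,0,0.04,0.2,0,0],
    [0,0,0,0.075,0.344,0,0],
    [0,0,0,0.075,0.344,0,0],
    [0,0,0,0.075,0.344,-0.2,0],
    [0,0,0,0.075,0.344,-0.45,0],
    [0,0,0,0.075,0.344,-0.65,0],
    [0,0,0,0.075,0.344,-0.77,0],
    [0,0,0,0.075,0.344,-0.81,0],
    [0,0,0,0.075,0.344,-0.835,0],
    [0,0,0,0.075,0.344,-0.835,0]
  ]
}}

```text
time_s: 29.55
tcp_pos: [0.5349, 0.3455, -0.029]
tcp_rot: [[-0.072, 0.997, 0.001], [0.997, 0.072, 0.0], [0.0, 0.001, -1.0]]
ft_force: [0.5, -0.4, 0.7]
opening: 0.0922
finger_force: 0.0
```

>>> {"name": "carry_out", "arguments": {
  "motion": [
    [0,0,0,0,0,0,1],
    [0,0,0,0,0,0,1],
    [0,0,0,0,0,0,1],
    [0,0,0,0,0,0,1],
    [0,0,0,0,0,0,1]
  ],
  "grip_force": 20
}}

```text
time_s: 30.05
tcp_pos: [0.5346, 0.3462, -0.0289]
tcp_rot: [[-0.073, 0.997, 0.001], [0.997, 0.073, 0.0], [0.0, 0.001, -1.0]]
ft_force: [-0.3, -1.3, 5.0]
opening: 0.0671
finger_force: 20.0
```

>>> {"name": "carry_out", "arguments": {
  "motion": [
    [0,0,0,0,0,0.1,1],
    [0,0,0,0,0,0.3,1],
    [0,0,0,0,0,0.5,1],
    [0,0,0,0,0,0.72,1],
    [0,0,0.045,0.02,-0.2,0.72,1],
    [0,0,0.09,0.04,-0.4,0.72,1],
    [0,0,0.13,0.06,-0.6,0.72,1],
    [0,0,0.145,0.0853,-0.8,0.72,1],
    [0,0,0.145,0.0853,-0.98,0.72,1]
  ]
}}

```text
time_s: 30.95
tcp_pos: [0.5514, 0.1474, 0.1138]
tcp_rot: [[-0.504, 0.863, -0.0], [0.863, 0.504, -0.0], [-0.0, -0.001, -1.0]]
ft_force: [0.2, 0.5, -0.5]
opening: 0.0669
finger_force: 20.0
```

>>> {"name": "carry_out", "arguments": {
  "motion": [
    [0,0,0.045,0.02,-0.2,0,1],
    [0,0,0.09,0.04,-0.4,0,1],
    [0,0,0.13,0.06,-0.6,0,1],
    [0,0,0.146,0.0853,-0.8,0,1],
    [0,0,0.146,0.0853,-0.98,0,1]
  ]
}}

```text
time_s: 31.45
tcp_pos: [0.5683, -0.0485, 0.1138]
tcp_rot: [[-0.835, 0.551, -0.0], [0.551, 0.835, 0.0], [0.0, 0.0, -1.0]]
ft_force: [-0.1, -0.1, -0.6]
opening: 0.0668
finger_force: 20.0
```

>>> {"name": "carry_out", "arguments": {
  "motion": [
    [0,0,0.045,0.02,-0.2,0,1],
    [0,0,0.09,0.04,-0.4,0,1],
    [0,0,0.13,0.06,-0.6,0,1],
    [0,0,0.146,0.0853,-0.8,0,1],
    [0,0,0.146,0.0853,-0.97,0,1],
    [0,0,0.146,0.0853,-0.97,0,1],
    [0,0,0.146,0.0853,-0.97,0,1]
  ]
}}

```text
time_s: 32.15
tcp_pos: [0.5847, -0.2407, 0.1135]
tcp_rot: [[-0.992, 0.126, -0.001], [0.126, 0.992, 0.001], [0.001, 0.001, -1.0]]
ft_force: [0.1, 0.8, -1.5]
opening: 0.0668
finger_force: 20.0
```

Run:
```python
from h import *
np.set_printoptions(precision=4,suppress=True)
ci,im=shot("wrist"); ci,im=shot("wrist","w13.png"); o=robot.get_obs(); print(o["tcp_pos"],o["tcp_rot"],o["opening"])
```

```text
[ 0.5852 -0.2385  0.1142] [[-0.9925  0.1223 -0.0001]
 [ 0.1223  0.9925  0.0009]
 [ 0.0002  0.0008 -1.    ]] 0.0666908676975113
```

>>> {"name": "carry_out", "arguments": {
  "motion": [
    [0,0,0,0,-0.015,-0.1,1],
    [0,0,0,0,-0.015,-0.25,1],
    [0,0,0,0,-0.015,-0.36,1],
    [0,0,0,0,-0.015,-0.41,1],
    [0,0,0,0,-0.015,-0.43,1],
    [0,0,0,0,-0.015,-0.434,1],
    [0,0,0,0,-0.015,-0.434,1]
  ]
}}

```text
time_s: 32.95
tcp_pos: [0.586, -0.2429, 0.0282]
tcp_rot: [[-0.992, 0.124, 0.001], [0.124, 0.992, -0.0], [-0.001, -0.0, -1.0]]
ft_force: [0.9, 0.6, -0.2]
opening: 0.0664
finger_force: 20.0
```

>>> {"name": "carry_out", "arguments": {
  "motion": [
    [0,0,0,0,0,-0.004,1],
    [0,0,0,0,0,-0.007,1],
    [0,0,0,0,0,-0.007,1]
  ]
}}

```text
time_s: 33.25
tcp_pos: [0.5854, -0.2433, 0.0264]
tcp_rot: [[-0.992, 0.124, 0.001], [0.124, 0.992, -0.0], [-0.001, -0.0, -1.0]]
ft_force: [-0.4, -0.7, -1.5]
opening: 0.0666
finger_force: 20.0
```

>>> {"name": "carry_out", "arguments": {
  "motion": [
    [0,0,0,0,0.002,-0.005,1],
    [0,0,0,0,0.002,-0.009,1],
    [0,0,0,0,0.002,-0.009,1]
  ]
}}

```text
time_s: 33.55
tcp_pos: [0.5855, -0.2429, 0.0251]
tcp_rot: [[-0.992, 0.124, 0.0], [0.124, 0.992, -0.001], [-0.0, -0.001, -1.0]]
ft_force: [-1.5, -0.2, 4.2]
opening: 0.067
finger_force: 20.0
```

>>> {"name": "carry_out", "arguments": {
  "motion": [
    [0,0,0,0,0,-0.002,1],
    [0,0,0,0,0,-0.002,0.2],
    [0,0,0,0,0,-0.002,0.2],
    [0,0,0,0,0,-0.002,0.2],
    [0,0,0,0,0,-0.002,0.2],
    [0,0,0,0,0,0.04,0.2],
    [0,0,0,0,0,0.15,0.2],
    [0,0,0,0,0,0.3,0.2],
    [0,0,0,0,0,0.3,0.35]
  ]
}}

```text
time_s: 34.45
tcp_pos: [0.5882, -0.2428, 0.0887]
tcp_rot: [[-0.992, 0.124, 0.007], [0.124, 0.992, -0.002], [-0.007, -0.001, -1.0]]
ft_force: [0.2, 0.8, -0.8]
opening: 0.0677
finger_force: 0.0
```

Run:
```python
from h import *
np.set_printoptions(precision=4,suppress=True)
shot("scene","scene14.png"); shot("top","top14.png"); ci,im=shot("wrist","w14.png"); o=robot.get_obs(); print(o["tcp_pos"],o["tcp_rot"][:,0],o["opening"])
C=np.array([.618,-.307]);ex=np.array([.9921,-.1253]);ey=np.array([.1253,.9921]); b=cv2.blur(im,(3,3)).astype(int)
for fy in range(112,-8,-4):
    print("%4d"%fy," ".join((lambda u,v:"%4d"%b[v,u].sum() if 0<=v<420 and 0<=u<560 else "  --")(*proj(ci,(*(C+fx/1e3*ex+fy/1e3*ey),.062)).round().astype(int)) for fx in range(-160,-60,5)))
```

```text
[ 0.5849 -0.2429  0.0841] [-0.9922  0.1244  0.0003] 0.05978017721642076
 112  555  559  560  562  561  563  563  564  564  566  566  566  551  422  548  533  569  570  548  430
 108  558  559  561  562  564  564  565  565  563  565  565  557  422  424  421  471  417  413  420  415
 104  557  560  562  562  562  562  562  565  566  564  566  567  416  413  411  413  411  410  410  406
 100  558  559  561  562  562  562  565  566  533  419  421  421  419  420  418  418  415  412  410  411
  96  559  560  561  563  562  564  518  428  427  425  426  423  424  424  423  421  421  416  415  415
  92  559  562  561  563  564  432  435  435  456  448  443  434  449  441  436  450  441  434  448  441
  88  559  559  562  544  437  437  436  437  489  487  487  487  484  480  481  481  478  478  477  476
  84  559  562  562  489  444  444  446  448  489  487  487  485  485  482  483  481  480  477  477  474
  80  535  426  423  424  426  448  445  441  490  488  487  486  486  483  482  480  479  477  478  474
  76  426  427  430  432  432  481  489  487  490  489  487  486  486  483  481  48
[... 1421 characters left out ...]
  437  481  481  262  260  279  480  255  252  439  353  250  250  464
  16  418  423  425  423  425  427  437  480  480  402  259  472  478  282  269  477  479  250  286  473
  12  422  422  424  423  424  423  437  478  480  477  481  478  480  480  476  477  475  475  475  473
   8  414  418  416  421  417  420  419  477  478  478  476  477  478  477  477  477  474  474  472  473
   4  405  409  438  420  184  168  249  556  513  494  442  478  445  462  478  455  476  440  470  432
   0  240  273  259  278  169  169  172  168  171  174  175  172  175  171  174  176  172  176  176  180
  -4  245  245  254  219  262  289  239  304  249  329  258  326  268  327  220  258  221  257  218  256
```

>>> {"name": "carry_out", "arguments": {
  "motion": [
    [0,0,-0.045,-0.03,0.15,0,0.35],
    [0,0,-0.09,-0.058,0.3025,0,0.35],
    [0,0,-0.14,-0.058,0.3025,0,0.35],
    [0,0,-0.18,-0.058,0.3025,0,0.35],
    [0,0,-0.23,-0.058,0.3025,0,0.35],
    [0,0,-0.27,-0.058,0.3025,0,0.35],
    [0,0,-0.32,-0.058,0.3025,0,0.35],
    [0,0,-0.36,-0.058,0.3025,0,0.35],
    [0,0,-0.41,-0.058,0.3025,0,0.35],
    [0,0,-0.45,-0.058,0.3025,-0.1,0.35],
    [0,0,-0.5,-0.058,0.3025,-0.2,0.35],
    [0,0,-0.5,-0.058,0.3025,-0.28,0.35],
    [0,0,-0.5,-0.058,0.3025,-0.328,0.35],
    [0,0,-0.5,-0.058,0.3025,-0.328,0.35],
    [0,0,-0.5,-0.058,0.3025,-0.328,0.35]
  ]
}}

```text
time_s: 36.1
tcp_pos: [0.5738, -0.1821, 0.0186]
tcp_rot: [[0.123, 0.992, 0.0], [0.992, -0.123, 0.001], [0.001, 0.0, -1.0]]
ft_force: [0.1, -0.6, -0.3]
opening: 0.0599
finger_force: 0.0
```

>>> {"name": "carry_out", "arguments": {
  "motion": [
    [0,0,0,-0.004,-0.03,0,0.35],
    [0,0,0,-0.0075,-0.06,0,0.35],
    [0,0,0,-0.011,-0.085,0,0.35],
    [0,0,0,-0.014,-0.11,0,0.35],
    [0,0,0,-0.017,-0.135,0,0.35],
    [0,0,0,-0.02,-0.16,0,0.35],
    [0,0,0,-0.022,-0.175,0,0.35],
    [0,0,0,-0.022,-0.175,0,0.35]
  ]
}}

```text
time_s: 36.9
tcp_pos: [0.5691, -0.218, 0.0185]
tcp_rot: [[0.125, 0.992, -0.0], [0.992, -0.125, -0.0], [-0.0, -0.0, -1.0]]
ft_force: [-0.6, 0.4, -0.6]
opening: 0.0599
finger_force: 0.0
```

>>> {"name": "carry_out", "arguments": {
  "motion": [
    [0,0,0,-0.001,-0.007,0,0.35],
    [0,0,0,-0.0018,-0.014,0,0.35],
    [0,0,0,-0.0025,-0.02,0,0.35],
    [0,0,0,-0.003,-0.025,0,0.35],
    [0,0,0,-0.003,-0.025,0,0.35]
  ]
}}

```text
time_s: 37.4
tcp_pos: [0.5689, -0.2207, 0.0186]
tcp_rot: [[0.124, 0.992, 0.0], [0.992, -0.124, 0.002], [0.002, -0.0, -1.0]]
ft_force: [0.8, 3.4, 0.1]
opening: 0.0598
finger_force: 2.2
```

>>> {"name": "carry_out", "arguments": {
  "motion": [
    [0,0,0,-0.0013,-0.012,0,0.35],
    [0,0,0,-0.0013,-0.012,0,0.35],
    [0,0,0,0.005,0.04,0,0.35],
    [0,0,0,0.006,0.05,0.12,0.7],
    [0,0,0,0.006,0.05,0.25,1],
    [0,0,0,-0.2,-0.05,0.25,1],
    [0,0,0,-0.4,-0.15,0.25,1],
    [0,0,0,-0.535,-0.15,0.25,1],
    [0,0,0,-0.535,-0.15,0.25,1],
    [0,0,0,-0.535,-0.15,0.1,1],
    [0,0,0,-0.535,-0.15,0,1],
    [0,0,0,-0.535,-0.15,0,1],
    [0,0,0,-0.535,-0.15,0,1]
  ]
}}

```text
time_s: 38.7
tcp_pos: [0.4625, -0.252, 0.0189]
tcp_rot: [[0.123, 0.992, 0.0], [0.992, -0.123, -0.0], [-0.0, 0.0, -1.0]]
ft_force: [-0.0, 0.2, 1.6]
opening: 0.0004
finger_force: 0.0
```

>>> {"name": "carry_out", "arguments": {
  "motion": [
    [0,0,0,0.025,-0.003,0,1],
    [0,0,0,0.05,-0.0063,0,1],
    [0,0,0,0.065,-0.008,0,1],
    [0,0,0,0.08,-0.01,0,1],
    [0,0,0,0.08,-0.01,0,1]
  ]
}}

```text
time_s: 39.2
tcp_pos: [0.4783, -0.2543, 0.0188]
tcp_rot: [[0.124, 0.992, 0.001], [0.992, -0.124, -0.0], [-0.0, 0.001, -1.0]]
ft_force: [-0.5, -0.0, -0.1]
opening: 0.0006
finger_force: 0.0
```

>>> {"name": "carry_out", "arguments": {
  "motion": [
    [0,0,0,0.008,-0.001,0,1],
    [0,0,0,0.016,-0.002,0,1],
    [0,0,0,0.023,-0.003,0,1],
    [0,0,0,0.026,-0.003,0,1],
    [0,0,0,0.026,-0.003,0,1]
  ]
}}

```text
time_s: 39.7
tcp_pos: [0.4797, -0.2546, 0.0184]
tcp_rot: [[0.125, 0.992, -0.006], [0.992, -0.125, 0.0], [-0.0, -0.006, -1.0]]
ft_force: [-7.6, 1.1, 8.1]
opening: 0.0002
finger_force: 4.6
```

>>> {"name": "carry_out", "arguments": {
  "motion": [
    [0,0,0,-0.05,0.006,0,1],
    [0,0,0,-0.06,0.008,0.1,1],
    [0,0,0,-0.06,0.008,0.35,1],
    [0,0,-0.045,0,0.008,0.6,1],
    [0,0,-0.09,0.2,0.1,0.8,1],
    [0,0,-0.13,0.3,0.15,0.9,1],
    [0,0,-0.18,0.3,0.15,0.9,1],
    [0,0,-0.22,0.3,0.15,0.9,1],
    [0,0,-0.27,0.3,0.15,0.9,1],
    [0,0,-0.31,0.3,0.15,0.9,1],
    [0,0,-0.36,0.3,0.15,0.9,1],
    [0,0,-0.4,0.3,0.15,0.9,1],
    [0,0,-0.45,0.3,0.15,0.9,1],
    [0,0,-0.5,0.3,0.15,0.9,1],
    [0,0,-0.5,0.3,0.15,0.9,1],
    [0,0,-0.5,0.3,0.15,0.9,1]
  ]
}}

```text
time_s: 41.3
tcp_pos: [0.5429, -0.2247, 0.1986]
tcp_rot: [[0.993, -0.121, 0.0], [-0.121, -0.993, -0.0], [0.0, 0.0, -1.0]]
ft_force: [-0.0, 0.1, 0.5]
opening: 0.0004
finger_force: 0.0
```

Run:
```python
from h import *
np.set_printoptions(precision=4,suppress=True)
shot("wrist"); ci,im=shot("wrist","w15.png"); o=robot.get_obs(); print(o["tcp_pos"],o["tcp_rot"][:,0]); S,_=shot("scene","scene15.png"); T,_=shot("top","top15.png")
C=np.array([.618,-.307]);ex=np.array([.9921,-.1253]);ey=np.array([.1253,.9921]); b=cv2.GaussianBlur(im,(0,0),.7).astype(int)
def line(P):
    r=[]
    for fx,fy,z in P:
        u,v=proj(ci,(*(C+fx/1e3*ex+fy/1e3*ey),z)).round().astype(int); r.append(b[v,u].sum() if 0<=v<420 and 0<=u<560 else -1)
    return r
print("x -145..-118 at fy 10,30,45"); 
for fy in(10,30,45,62): print(fy,line([(x,fy,.062) for x in range(-146,-110,2)]))
print("x -20..10"); 
for fy in(15,35,60): print(fy,line([(x,fy,.062) for x in range(-20,12,2)]))
print("y 80..56; y 12..-10")
for fx in(-105,-65,-25): print(fx,line([(fx,y,.062) for y in range(80,56,-2)]),line([(fx,y,.062) for y in range(12,-12,-2)]))
# bystanders: compare before/after
for n in("scene","top"):
    a=cv2.imread(f"pics/{n}0.png"); c=cv2.imread(f"pics/{n}15.png"); d=(cv2.GaussianBlur(cv2.absdiff(a,c),(0,0),1).max(2)>28).astype(np.uint8)
    for k in cv2.findContours(d,0,2)[0]:
        if cv2.contourArea(k)>15: print(n,cv2.boundingRect(k))
```

```text
[ 0.5429 -0.2247  0.1986] [ 0.9926 -0.1216  0.0001]
x -145..-118 at fy 10,30,45
10 [np.int64(393), np.int64(394), np.int64(394), np.int64(420), np.int64(498), np.int64(541), np.int64(478), np.int64(446), np.int64(478), np.int64(540), np.int64(549), np.int64(547), np.int64(546), np.int64(546), np.int64(538), np.int64(463), np.int64(450), np.int64(453)]
30 [np.int64(390), np.int64(387), np.int64(388), np.int64(391), np.int64(391), np.int64(392), np.int64(394), np.int64(396), np.int64(434), np.int64(449), np.int64(451), np.int64(455), np.int64(484), np.int64(541), np.int64(546), np.int64(511), np.int64(457), np.int64(453)]
45 [np.int64(131), np.int64(130), np.int64(127), np.int64(134), np.int64(171), np.int64(324), np.int64(385), np.int64(334), np.int64(412), np.int64(445), np.int64(454), np.int64(454), np.int64(453), np.int64(451), np.int64(454), np.int64(457), np.int64(456), np.int64(454)]
62 [np.int64(38), np.int64(38), np.int64(51), np.int64(60), np.int64(65), np.int64(71), np.int64(117), np.int64(276), np.int64(392), np.int64(400), np.int64(402), np.int64(404), np.int64(403), np.in
[... 1627 characters left out ...]
), np.int64(546), np.int64(545), np.int64(511), np.int64(544), np.int64(532), np.int64(538), np.int64(547), np.int64(546)] [np.int64(544), np.int64(544), np.int64(546), np.int64(537), np.int64(536), np.int64(547), np.int64(404), np.int64(176), np.int64(491), np.int64(541), np.int64(465), np.int64(535)]
scene (182, 231, 13, 23)
scene (167, 216, 8, 17)
scene (309, 200, 15, 13)
scene (278, 193, 42, 28)
scene (194, 37, 3, 11)
scene (239, 28, 10, 41)
scene (221, 26, 16, 32)
scene (237, 19, 7, 8)
scene (207, 0, 22, 39)
scene (25, 0, 209, 254)
scene (0, 0, 61, 166)
top (269, 410, 13, 10)
top (254, 393, 13, 15)
top (256, 374, 9, 11)
top (272, 368, 8, 8)
top (319, 218, 7, 17)
top (277, 165, 283, 255)
```

```bash
python3 -c "
from cell import robot
print(robot.sign_off())"
```

```text
the job is handed in; nothing more can be done
None
```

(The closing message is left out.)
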